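# Load the last filter bowl on the drying carrier and lift the carrier level

## Robot

A 6-joint arm with a two-finger parallel gripper is mounted at the origin on the work surface. World frame = base frame: x ahead of the robot, y to its left, z up, the work surface at z = 0. Lengths are in m, angles in rad, forces in N, time in s.
With the tool pointing down it reaches from about 0.225 to 0.875 m from the base axis. Payload 3.4 kg.
Tool frame: the origin (TCP) lies midway between the tips of the shut fingers; the grasp point (between the pads) lies 19 mm behind it (grasp_offset is the distance from the TCP to the grasp point, in m); z points along the fingers, y is the direction in which the jaws open and shut (so a half turn about z gives the same grasp; the last joint's range is limited). The gripper opens to 85 mm and grips with 20 to 120 N. Pads are 22 mm wide; open, the fingers measure 114 mm over their backs; the gripper's body (76 mm by 85 mm) begins 54 mm behind the grasp point. The pads swing forward as they close: fully open they stand 13 mm farther back than shut.
Start: joints at [-1.439, 0.276, 1.505, -0, 1.361, -0.121], TCP at [0.144, -0.557, 0.231] pointing down, gripper open.
Joint ranges: [-2.89, 2.89], [-0.75, 2.08], [0.22, 2.7], [-1.18, 4.32], [0.11, 2.71], [-2.7, 2.7]. Speed limits (rad/s): [2.57, 2.57, 3.14, 3.14, 3.14, 3.14].

## Interface

Orientations are given as a rotation vector (axis times angle).
In Python, from rig import get_state, grab_frame, calibration, finish_job, grasp_offset gives the robot as it stands.
- The arm moves only by the shell command python3 -m jog 'ROWS' [FORCE]. ROWS is JSON, a list of rows, each an object with "twist": the turn, a rotation vector about the world's x, y, z in rad, a list of three; "travel": the shift along the world's x, y, z in cm, a list of three; "claw": the opening, from 0 (shut) to 1 (fully open). A call has 1 to 20 rows; each row shifts and turns the commanded pose from where the row before left it; what a row does not reach is not made up. A row lasts 1/10 s, in which the tool goes at most 50 mm and 8.59 degrees, less where a joint would pass 70% of its speed; a pose out of reach is approached as far as the arm can. A call is refused whole if a number of a shift passes 5 or a number of a turn 0.15, either way. A call with a gripper value outside its range is refused whole. The fingers move at their own pace and stop on an object; FORCE is the grip in N (left out, the last holds). Time passes only in rows, so rows that do not move let the fingers close. It gives the time, the measured TCP pose, the force and the opening at its end, in the units of the state.
- get_state(): the state, without advancing time (a new reading comes with each control period).
- grab_frame(name): name is "side" or "top"; returns the picture (480x640x3 uint8, red, green, blue); there is no depth.
- calibration(name): a dict with "fx", "fy", "cx", "cy" (pixels), "k1" (the pictures are not rectified: a ray, as slopes to the right and down, at radius r is drawn at 1 + k1 r^2 times it, then the intrinsics apply), "R" (3x3) and "t" (3): a world point X has camera coordinates R X + t. Camera axes: x right, y down, z forward; pixel columns grow to the right and rows downward; lengths in m; the calibration is good to about 2 mm. A picture is of the moment at which its call begins. calibration takes no time and is no camera call.
- finish_job(): hands the job in, once; it reports no verdict.
The state is a dict: "time": time; "joint_positions": joint angles; "joint_vel": joint speeds; "effort": joint torques, N m; "eef_pos": TCP position; "tcp_rot": TCP orientation; "contact_force": force on the tool from outside, world axes, zero at the start; "wrist_torque": the same for the moment, N m; "width": finger opening in m.
Only numpy, scipy, OpenCV 4.12 (cv2) and the standard library are available. Lean on these libraries where they do the work, as an engineer would, in place of code of your own. Each camera call takes 0.05 s, during which the arm holds its last target.

## Task

Take the washed metal filter bowl that lies on its side on a black rest, turn it mouth down and set it over the free drying peg of the carrier until its rim sits on the ribs, then let go of it. Then take the carrier by its grip bar, lift it straight up at least 80 mm clear of the bench with both bowls and the loose ring still seated on it, and finish while still holding it there, level and still. Do not drop a bowl, and leave the black ignition coil, the spanner and the small sensor where they are.

Things in the scene. Friction and masses are not known exactly. Their poses are not given: they have to be found in the camera images.
- bowl_centre (a point): Half-way point on the axis of the loose aluminium filter bowl to load (about 120 g): round cup 44 mm outside, bore 36 mm and 69 mm deep, 85 mm long with the hex stub (20 wide, 10 long) on its closed end. z runs from closed end to mouth. It starts lying on a rest, axis level 60 mm above the bench, held by friction only, mouth away from the robot (z along world +x, within 0.4 rad).
- bowl_mouth (a point): Centre of the open mouth of that bowl, 42.5 mm from bowl_centre along the z axis.
- dried_centre (a point): Centre (on the axis, half-way along) of the second, identical bowl, already set mouth down over one of the carrier's two pegs; same axes as bowl_centre, so z points down. The other peg is the free one.
- dried_mouth (a point): Centre of the open mouth of the second bowl, 42.5 mm from dried_centre along its z axis.
- carrier_grip (a point): Centre of the carrier's black rubber grip bar: 80 mm long (x), 18 thick (y), 24 high, centre 142 mm above the carrier's underside, on a stem 30 x 12 mm. Axes are the carrier's: z up, y along its row of pegs, parallel to world y within 0.3 rad. The carrier is a loose steel drip tray (about 450 g empty), 140 x 280 mm (x, y), lip 14 mm high, stem in the middle, a peg 90 mm to either side.
- peg_left (a point): Tip of the carrier's +y peg, 80 mm above the carrier's underside, which starts on the bench. Each peg is grey plastic, upright, 20 mm in diameter, tip tapered to 10 mm; at its foot three ribs reach out to 29 mm radius, tops 15 mm above the underside. A seated bowl's rim stands on the ribs: its centre is then 57.5 mm and its stub's end 100 mm above the underside.
- peg_right (a point): Tip of the carrier's -y peg, the same as the other: on the peg's axis, 80 mm above the carrier's underside.
- nut: Loose flat steel ring (bowl retaining ring, outside diameter 78 mm, inside 68 mm, 7 mm high) lying in the tray round the foot of the free peg; it stays there, the bowl goes inside it. Origin: centre of its underside, z up.
- rest: Fixed slim black V rest that bears the bowl at the start: 50 mm long, 35 mm wide (narrower than the bowl, so fingers pass beside it), on a foot 80 x 70 x 5 mm; its x axis is along the part lying on it. Origin: centre of its underside on the bench.
- rest2: Second identical rest, which bears the ignition coil. Origin: centre of its underside.
- coil: Bystander: black cylindrical ignition coil, 44 mm diameter and 62 mm long, with a connector block and a thinner rubber end, lying on the second rest with its axis 60 mm up. Origin: centre of the flat end nearest the robot; z along its axis.
- spanner: Bystander: steel spanner 170 mm long lying flat on the bench beyond the rests. Origin: its middle, on the bench.
- sensor: Bystander: small steel and black sensor, 28 mm diameter, 57 mm high, standing on the bench. Origin: centre of its underside.
Not all that is in view belongs to the job. What is shaped like the part that bears bowl_centre but blue or red is not meant.

How it is judged:
By the outcome, as a careful person would: the job done as asked, in the order asked, and still so for the second after the job is handed in, while the arm keeps its last pose, push and grip.
It also fails if it takes over 72 s, if anything falls off the work surface, if the arm or the gripper's body presses on something with over 40 N, if the wrist force passes 120 N, or if a joint passes its speed limit or range.

## Working session

There is one attempt and no reset: what is moved stays moved. The work goes in short steps, Python scripts to look and compute and a shell command to move; the robot and the scene stay as the last step left them, time stands still between calls to the robot, and variables do not carry over. Pictures are saved under pics/ and viewed, and the job is handed in when it is done.

```bash
ls; mkdir -p pics; python3 - <<'E'
from rig import *
import cv2
for n in("side","top"):
    cv2.imwrite(f"pics/{n}0.png",grab_frame(n)[:,:,::-1]); c=calibration(n); print(n,c)
s=get_state(); print(s, grasp_offset)
E
```

```text
pics
side {'fx': 568.728373714835, 'fy': 568.728373714835, 'cx': 307.0272488994979, 'cy': 243.17695876241655, 'k1': -0.14389238242243096, 'R': array([[-0.92413506, -0.3819317 , -0.01012781],
       [-0.28420045,  0.70489446, -0.64988761],
       [ 0.25535171, -0.59770559, -0.75996285]]), 't': array([0.51788179, 0.26320066, 0.98431117])}
top {'fx': 518.5734769064624, 'fy': 518.5734769064624, 'cx': 321.4275308626827, 'cy': 240.81393798233492, 'k1': 0.04862399525017999, 'R': array([[ 0.0143426 , -0.9998461 , -0.0101025 ],
       [-0.99266876, -0.01302551, -0.12016269],
       [ 0.12001261,  0.01175189, -0.99270281]]), 't': array([-0.06096245,  0.58907441,  1.05532363])}
{'time': 0.1, 'joint_positions': array([-1.43900459e+00,  2.76517893e-01,  1.50600730e+00, -2.64356134e-05,
        1.36069258e+00, -1.21022640e-01]), 'joint_vel': array([-0.0011462 , -0.00131623, -0.0026004 ,  0.00077295, -0.00013858,
       -0.0016583 ]), 'effort': array([ 8.43848811e-04, -4.17700589e+01, -2.46403277e+01, -1.54561039e-04,
        5.80607491e-03, -7.19516351e-06]), 'eef_pos': array([ 0.14373539, -0.55625932,  0.23053381]), 'tcp_rot': array([-3.11491356e+00, -3.95866911e-01,  5.43213278e-05]), 'contact_force': array([-0.08772692, -0.72435323, -0.38370777]), 'wrist_torque': array([0.02219324, 0.01545525, 0.05941966]), 'width': 0.08530702002418797} 0.0187
```

View pics/top0.png

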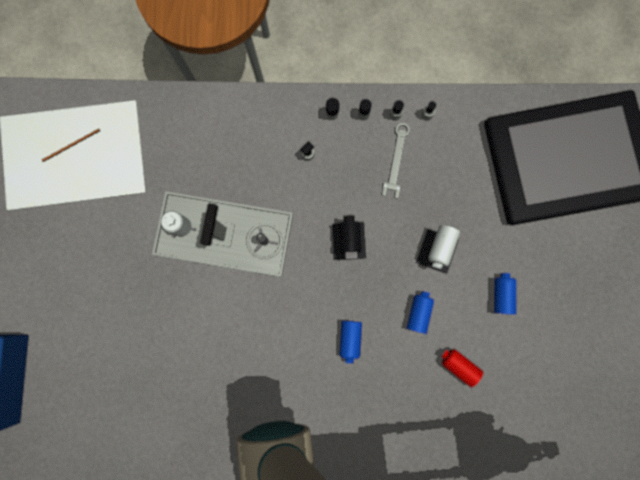

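View pics/side0.png

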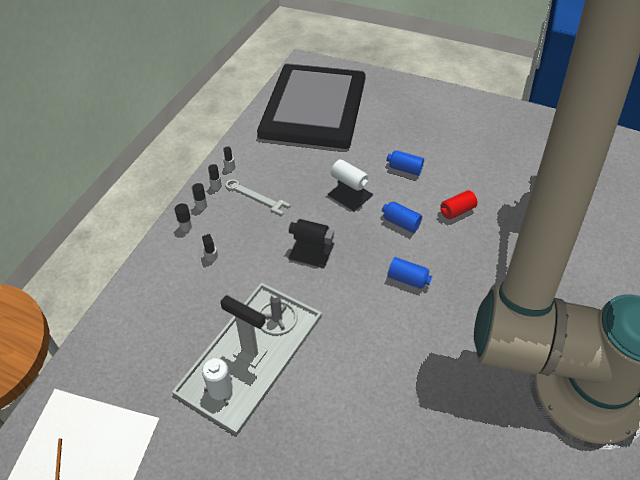

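Top view: the silver bowl is on a black rest at (440,247); the side view shows it at (350,175). The carrier is at about (222,233) with the seated bowl on its +y peg at (172,223). The free peg with the ring is the -y one at (262,238). Bowl candidates are the silver one at (440,247), blue ones at (505,294), (420,313), (350,340) and a red one at (462,367). Only the silver one is metal and on a black rest. I'll confirm that in crops.

```bash
cat > h.py <<'E'
import numpy as np, cv2
from rig import calibration
C={n:calibration(n) for n in("side","top")}
def K(c): return np.array([[c["fx"],0,c["cx"]],[0,c["fy"],c["cy"]],[0,0,1.]])
def D(c): return np.array([c["k1"],0,0,0,0.])
def proj(n,X):
    c=C[n]; return cv2.projectPoints(np.atleast_2d(np.asarray(X,float)),cv2.Rodrigues(c["R"])[0],c["t"],K(c),D(c))[0][:,0]
def ray(n,p):
    c=C[n]; u=cv2.undistortPoints(np.array([[p]],float),K(c),D(c))[0,0]
    d=c["R"].T@np.array([u[0],u[1],1]); return -c["R"].T@c["t"], d/np.linalg.norm(d)
def plane(n,p,z):
    o,d=ray(n,p); return o+d*(z-o[2])/d[2]
def tri(ps,pt):
    a,u=ray("side",ps); b,v=ray("top",pt)
    s=np.linalg.lstsq(np.c_[u,-v],b-a,rcond=None)[0]
    P,Q=a+s[0]*u,b+s[1]*v; return (P+Q)/2,np.linalg.norm(P-Q)
E
python3 - <<'E'
import cv2,numpy as np
t=cv2.imread("pics/top0.png");s=cv2.imread("pics/side0.png")
def crop(im,x,y,w,h,k): return cv2.resize(im[y:y+h,x:x+w],None,fx=k,fy=k,interpolation=cv2.INTER_CUBIC)
a=crop(t,400,210,80,75,5);b=crop(s,310,140,80,75,5)
c=crop(t,145,185,160,95,5)
d=crop(s,165,275,160,160,3.5)
cv2.imwrite("pics/c1.png",np.hstack([a,b]));cv2.imwrite("pics/c2.png",c);cv2.imwrite("pics/c3.png",d)
E
```

```text
(no output)
```

View pics/c1.png

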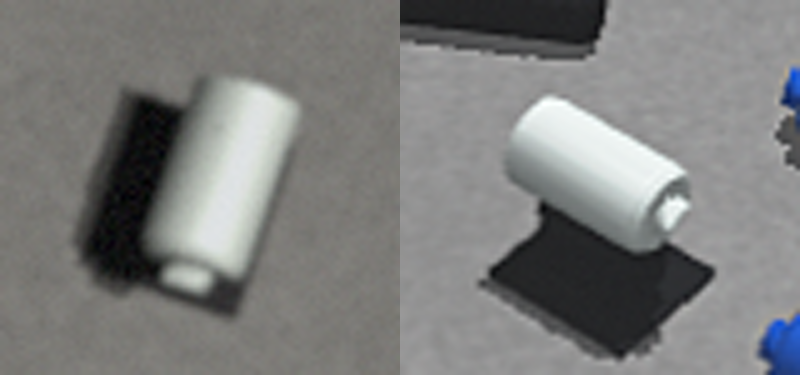

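View pics/c2.png

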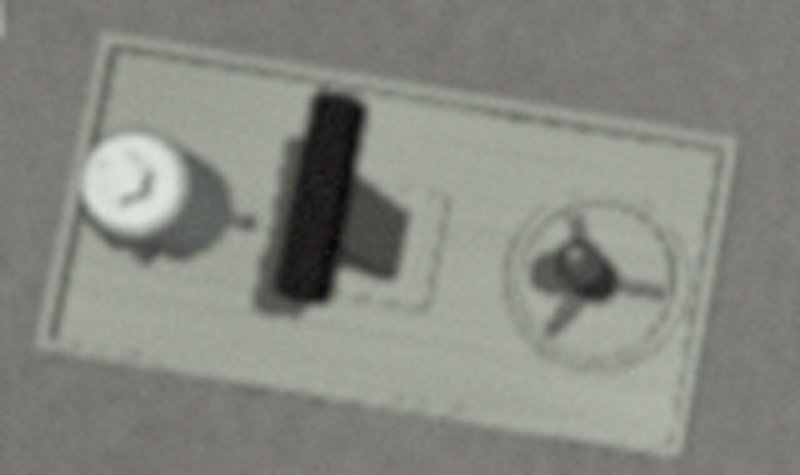

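View pics/c3.png

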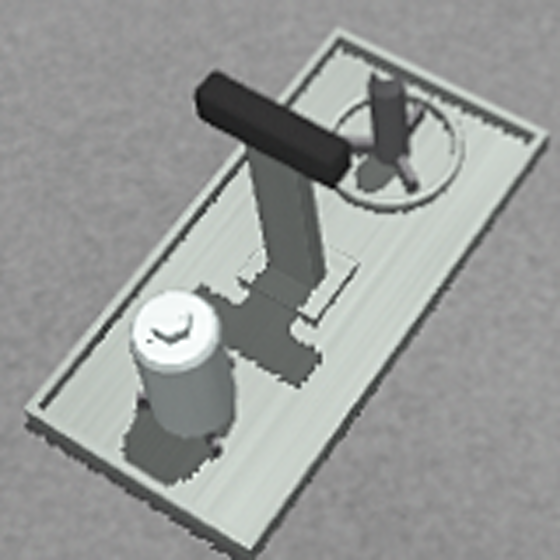

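The crops confirm it: a plain silver cup with its stub towards the robot, on a black rest. The -y peg (top about (261,238)) is free with the ring round its foot. Next I measure everything.

```bash
cat > m.py <<'E'
import cv2,numpy as np
from h import *
t=cv2.imread("pics/top0.png");s=cv2.imread("pics/side0.png")
def roi(im,f,x0,y0,x1,y1):
    m=np.zeros(im.shape[:2],np.uint8); m[y0:y1,x0:x1]=f(im[y0:y1,x0:x1].astype(int)).astype(np.uint8)*255
    n,l,st,c=cv2.connectedComponentsWithStats(m); k=1+np.argmax(st[1:,4]); return (l==k).astype(np.uint8)
br=lambda a:a.min(2)>150
def rect(m):
    r=cv2.minAreaRect(cv2.findContours(m,0,1)[0][0]); return r
mt=roi(t,br,415,215,465,275); ms=roi(s,br,325,150,375,200)
for m in(mt,ms):
    print(rect(m), m.sum(), cv2.boxPoints(rect(m)).round(1).tolist())
# bar
dk=lambda a:a.max(2)<45
bt=roi(t,dk,195,195,222,250); bs=roi(s,dk,215,290,270,335)
for m in(bt,bs): print("bar",rect(m),m.sum(),cv2.boxPoints(rect(m)).round(1).tolist())
# tray corners (outer rim) from crop
e=lambda x,y:(145+x/5-.4,185+y/5-.4)
cs=[e(103,36),e(736,140),e(683,456),e(38,350)]
P=[plane("top",c,.014) for c in cs]; print("top corners",np.round(P,4), np.mean(P,0))
e=lambda x,y:(165+x/3.5-.36,275+y/3.5-.36)
cs=[e(25,413),e(338,30),e(548,137),e(250,550)]
P=[plane("side",c,.014) for c in cs[:3]]; print("side corners",np.round(P,4))
E
python3 m.py
```

```text
((446.1369323730469, 244.18035888671875), (16.358505249023438, 36.988983154296875), 20.323135375976562) 590 [[432.0, 258.70001220703125], [444.8999938964844, 224.0], [460.20001220703125, 229.6999969482422], [447.3999938964844, 264.3999938964844]]
((349.0, 170.50001525878906), (36.075225830078125, 16.303661346435547), 35.837650299072266) 448 [[329.6000061035156, 166.5], [339.20001220703125, 153.3000030517578], [368.3999938964844, 174.5], [358.79998779296875, 187.6999969482422]]
bar ((208.88462829589844, 224.57693481445312), (10.59027099609375, 40.39992141723633), 11.309932708740234) 395 [[199.6999969482422, 243.3000030517578], [207.6999969482422, 203.6999969482422], [218.0, 205.8000030517578], [210.10000610351562, 245.39999389648438]]
bar ((242.38763427734375, 311.7087097167969), (47.81635284423828, 13.477981567382812), 28.300756454467773) 285 [[218.10000610351562, 306.29998779296875], [224.5, 294.3999938964844], [266.6000061035156, 317.1000061035156], [260.20001220703125, 329.0]]
top corners [[0.6949 0.2872 0.014 ]
 [0.6529 0.0122 0.014 ]
 [0.5163 0.0319 0.014 ]
 [0.5581 0.308  0.014 ]] [0.60554937 0.15981344 0.014     ]
side corners [[0.6961 0.2915 0.014 ]
 [0.6525 0.0157 0.014 ]
 [0.5151 0.0383 0.014 ]]
```

```bash
cat >> m.py <<'E'
print("-----")
for th in(128,138):
    f=lambda a:a.min(2)>th
    for n,im,b in(("top",t,(415,215,465,275)),("side",s,(325,150,375,200))):
        m=roi(im,f,*b); c=max(cv2.findContours(m,0,1)[0],key=cv2.contourArea); r=cv2.minAreaRect(c); print(n,th,r,m.sum(),cv2.boxPoints(r).round(1).tolist())
        bp=cv2.boxPoints(r); 
        L=[(bp[i]+bp[(i+1)%4])/2 for i in range(4)]
        print(np.round(L,1).tolist(),[plane(n,p,.06).round(4).tolist() for p in L])
pt=(145+575/5-.4,185+252/5-.4); ps=(165+387/3.5-.36,275+80/3.5-.36)
print("peg",plane("top",pt,.08),plane("side",ps,.08),tri(ps,pt))
for p,q in(((208.9,224.6),(242.4,311.7)),): print("bar",plane("top",p,.154),tri(q,p))
E
python3 m.py|sed -n '/---/,$p'
```

```text
-----
top 128 ((444.8099060058594, 246.708251953125), (18.624855041503906, 43.808895111083984), 21.370620727539062) 726 [[428.20001220703125, 263.70001220703125], [444.1000061035156, 222.89999389648438], [461.5, 229.6999969482422], [445.5, 270.5]]
[[436.1000061035156, 243.3000030517578], [452.79998779296875, 226.3000030517578], [453.5, 250.10000610351562], [436.79998779296875, 267.1000061035156]] [[0.5848, -0.2877, 0.06], [0.6203, -0.322, 0.06], [0.5713, -0.3226, 0.06], [0.5361, -0.2885, 0.06]]
side 128 ((349.5, 174.5), (49.0, 49.0), 90.0) 1733 [[325.0, 150.0], [374.0, 150.0], [374.0, 199.0], [325.0, 199.0]]
[[349.5, 150.0], [374.0, 174.5], [349.5, 199.0], [325.0, 174.5]] [[0.6098, -0.3809, 0.06], [0.5307, -0.322, 0.06], [0.5556, -0.2284, 0.06], [0.6323, -0.2808, 0.06]]
top 138 ((445.00689697265625, 246.81507873535156), (17.439130783081055, 43.422264099121094), 20.556045532226562) 677 [[429.20001220703125, 264.1000061035156], [444.5, 223.39999389648438], [460.79998779296875, 229.5], [445.5, 270.20001220703125]]
[[436.79998779296875, 243.8000030517578], [452.6000061035156, 226.5], [453.20001220703125, 249.89999389648438], [437.3999938964844, 267.1000061035156]] [[0.5839, -0.2891, 0.06], [0.62, -0.3217, 0.06], [0.5718, -0.322, 0.06], [0.5361, -0.2896, 0.06]]
side 138 ((349.5, 174.5), (49.0, 49.0), 90.0) 1692 [[325.0, 150.0], [374.0, 150.0], [374.0, 199.0], [325.0, 199.0]]
[[349.5, 150.0], [374.0, 174.5], [349.5, 199.0], [325.0, 174.5]] [[0.6098, -0.3809, 0.06], [0.5307, -0.322, 0.06], [0.5556, -0.2284, 0.06], [0.6323, -0.2808, 0.06]]
peg [0.59463021 0.0716444  0.08      ] [0.58975261 0.07764241 0.08      ] (array([0.5943144 , 0.07238536, 0.07110202]), np.float64(0.0030441227251314096))
bar [0.60340767 0.15761048 0.154     ] (array([0.60661621, 0.16124122, 0.13996382]), np.float64(0.002284879759796851))
```

```bash
cat > plan.py <<'E'
import numpy as np
from h import *
from scipy.spatial.transform import Rotation as Ro
from rig import get_state
def frame(b,sgn):  # b yaw, tool 45deg
    d=np.array([np.cos(b),np.sin(b),-1])/np.sqrt(2); y=sgn*np.array([-np.sin(b),np.cos(b),0]); return np.c_[np.cross(y,d),y,d]
def delta(R1,p1):
    s=get_state(); R0=Ro.from_rotvec(s["tcp_rot"]); r=(Ro.from_matrix(R1)*R0.inv()).as_rotvec(); dp=(p1-s["eef_pos"])*100
    return r,np.linalg.norm(r),dp,np.linalg.norm(dp)
E
python3 - <<'E'
from plan import *
m=plane("side",(336,166.6),.06);c=plane("side",(363.2,182),.06); print("side mouth/closedbody",m,c,np.linalg.norm(m-c))
pt=lambda x,y:plane("top",(400+x/5-.4,210+y/5-.4),.06)
print("top mouth, body end",pt(250,97),pt(194,255))
b=-.375; R=frame(b,-1); d=R[:,2]; C=np.array([.578,-.3045,.06]); G=C-.006*np.array([np.cos(b),np.sin(b),0])
T=G+.024*d; print("T",T,"d",d)
print(delta(R,T-.13*d)); print(delta(R,T))
E
```

```text
side mouth/closedbody [ 0.61878215 -0.31475621  0.06      ] [ 0.54534247 -0.28971638  0.06      ] 0.07759110603948832
top mouth, body end [ 0.61468912 -0.31545181  0.06      ] [ 0.54941788 -0.29183989  0.06      ]
T [ 0.58820819 -0.30851822  0.04302944] d [ 0.65796825 -0.25899379 -0.70710678]
(array([-0.05025767, -0.79615855, -0.59544178]), np.float64(0.995462295457468), array([35.89369328, 28.14102982, -9.55804868]), np.float64(46.600762558755825))
(array([-0.05025767, -0.79615855, -0.59544178]), np.float64(0.995462295457468), array([ 44.44728052,  24.77411056, -18.75043683]), np.float64(54.23003025281654))
```

```bash
python3 - <<'E'
from plan import *
b=-.355; R=frame(b,-1); d=R[:,2]; C=np.array([.577,-.302,.06]); G=C-.006*np.array([np.cos(b),np.sin(b),0])
T=G+.024*d; print("T",T,"d",d)
r,_,p,_=delta(R,T-.13*d); print(r/18,p/18,p)
E
```

```text
T [ 0.58728651 -0.30581326  0.04302944] d [ 0.66301619 -0.2457835  -0.70710678]
[-0.00234732 -0.04421282 -0.03202884] [ 1.98532788  1.56887731 -0.5310027 ] [35.73590178 28.23979151 -9.55804868]
```

```bash
python3 -m jog '[{"twist":[-0.0023,-0.0442,-0.032],"travel":[1.98,1.57,0],"claw":1},{"twist":[-0.0023,-0.0442,-0.032],"travel":[1.98,1.57,0],"claw":1},{"twist":[-0.0023,-0.0442,-0.032],"travel":[1.98,1.57,0],"claw":1},{"twist":[-0.0023,-0.0442,-0.032],"travel":[1.98,1.57,0],"claw":1},{"twist":[-0.0023,-0.0442,-0.032],"travel":[1.98,1.57,0],"claw":1},{"twist":[-0.0023,-0.0442,-0.032],"travel":[1.98,1.57,0],"claw":1},{"twist":[-0.0023,-0.0442,-0.032],"travel":[1.98,1.57,0],"claw":1},{"twist":[-0.0023,-0.0442,-0.032],"travel":[1.98,1.57,0],"claw":1},{"twist":[-0.0023,-0.0442,-0.032],"travel":[1.98,1.57,0],"claw":1},{"twist":[-0.0023,-0.0442,-0.032],"travel":[1.98,1.57,0],"claw":1},{"twist":[-0.0023,-0.0442,-0.032],"travel":[1.98,1.57,-1.2],"claw":1},{"twist":[-0.0023,-0.0442,-0.032],"travel":[1.98,1.57,-1.2],"claw":1},{"twist":[-0.0023,-0.0442,-0.032],"travel":[1.98,1.57,-1.2],"claw":1},{"twist":[-0.0023,-0.0442,-0.032],"travel":[1.98,1.57,-1.2],"claw":1},{"twist":[-0.0023,-0.0442,-0.032],"travel":[1.98,1.57,-1.2],"claw":1},{"twist":[-0.0023,-0.0442,-0.032],"travel":[1.98,1.57,-1.2],"claw":1},{"twist":[-0.0023,-0.0442,-0.032],"travel":[1.98,1.57,-1.2],"claw":1},{"twist":[-0.0023,-0.0442,-0.032],"travel":[1.98,1.57,-1.2],"claw":1},{"twist":[0,0,0],"travel":[0,0,0],"claw":1},{"twist":[0,0,0],"travel":[0,0,0],"claw":1}]' 40
python3 - <<'E'
from plan import *
from rig import *
b=-.355; R=frame(b,-1); d=R[:,2]; C=np.array([.577,-.302,.06]); G=C-.006*np.array([np.cos(b),np.sin(b),0])
T=G+.024*d
print(delta(R,T)); print(get_state()["joint_positions"])
t=grab_frame("top")[:,:,::-1];s=grab_frame("side")[:,:,::-1]
def crop(im,x,y,w,h,k): return cv2.resize(im[y:y+h,x:x+w],None,fx=k,fy=k,interpolation=cv2.INTER_CUBIC)
cv2.imwrite("pics/p1.png",np.hstack([crop(t,360,200,130,150,3),crop(s,290,100,130,150,3)]))
E
```

```text
time: 2.1
eef_pos: [0.4923, -0.2824, 0.1441]
tcp_rot: [2.762, -0.457, 1.115]
contact_force: [0.1, -0.5, -0.7]
width: 0.0857
(array([-0.00039746, -0.01790983, -0.02448305]), np.float64(0.030337103173252025), array([  9.4981896 ,  -2.34041924, -10.10424008]), np.float64(14.063741875151562))
[-0.88300271  0.12778088  2.28867112  1.48094211  0.37123679 -0.32420599]
```

View pics/p1.png

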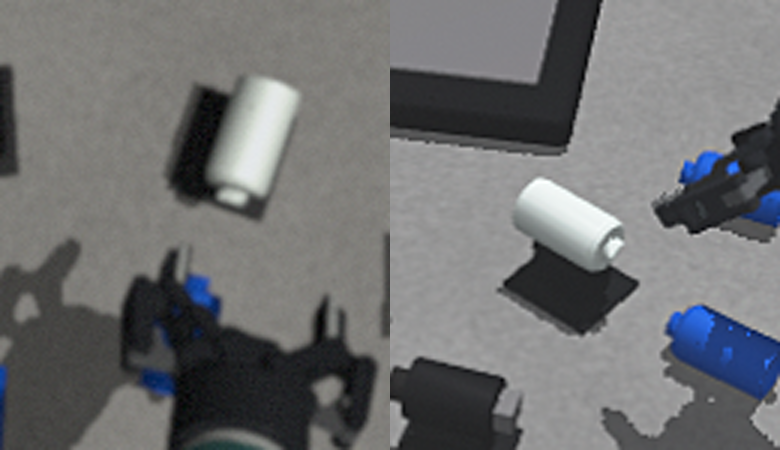

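```bash
python3 - <<'E'
from plan import *
s=get_state(); q=s["joint_positions"]; R=Ro.from_rotvec(s["tcp_rot"]).as_matrix(); print(R.round(3))
Rz=lambda a:Ro.from_euler("z",a).as_matrix(); Ry=lambda a:Ro.from_euler("y",a).as_matrix()
for s3 in(1,-1):
  for s4 in(1,-1):
    for s5 in (1,-1):
      M=Rz(q[0])@Ry(q[1]+s3*q[2])@Rz(s4*q[3])@Ry(s5*q[4]); print(s3,s4,s5,M[:,2].round(3), (M.T@R).round(3)[0])
E
```

```text
[[ 0.68  -0.325  0.657]
 [-0.229 -0.946 -0.231]
 [ 0.696  0.007 -0.718]]
1 1 1 [ 0.657 -0.231 -0.718] [ 0.32  -0.948  0.   ]
1 1 -1 [ 0.128 -0.727 -0.675] [ 0.235 -0.698  0.676]
1 -1 1 [ 0.098 -0.689 -0.718] [-0.388  0.632 -0.671]
1 -1 -1 [ 0.687 -0.269 -0.675] [-0.472  0.882  0.005]
-1 1 1 [-0.223  0.842 -0.491] [ 0.697 -0.654  0.293]
-1 1 -1 [-0.759  0.356 -0.545] [ 0.05  -0.973  0.224]
-1 -1 1 [-0.782  0.384 -0.491] [-0.01   0.926 -0.378]
-1 -1 -1 [-0.2    0.814 -0.545] [-0.658  0.606 -0.447]
```

```bash
cat > kin.py <<'E'
from plan import *
from scipy.optimize import least_squares
Rz=lambda a:Ro.from_euler("z",a).as_matrix(); Ry=lambda a:Ro.from_euler("y",a).as_matrix()
LO=np.array([-2.89,-.75,.22,-1.18,.11,-2.7]);HI=np.array([2.89,2.08,2.7,4.32,2.71,2.7])
def fk(q,P):
    h,a,b,c,e=P; A=Rz(q[0]); B=A@Ry(q[1]+q[2]); M=B@Rz(q[3])@Ry(q[4])
    p=np.array([0,0,h])+A@Ry(q[1])@[0,0,a]+B@[0,0,b]+A@[0,e,0]+M@[0,0,c]
    return p,M@Rz(q[5]+np.pi/2)
def ik(p,R,P,q0):
    f=lambda q:np.r_[(fk(q,P)[0]-p)*10,(Ro.from_matrix(fk(q,P)[1].T@R)).as_rotvec()]
    r=least_squares(f,np.clip(q0,LO+1e-3,HI-1e-3),bounds=(LO,HI)); return r.x,np.linalg.norm(r.fun)
E
python3 - <<'E'
from kin import *
d=[([-1.43900459,.276517893,1.50600730,0,1.36069258,-.12102264],[0.14373539,-0.55625932,0.23053381])]
s=get_state(); d.append((s["joint_positions"],s["eef_pos"]))
f=lambda P:np.concatenate([fk(q,P)[0]-p for q,p in d])
r=least_squares(f,[.3,.4,.4,.3,.07]); P=r.x; print(P,r.fun*1000)
b=-.355; R=frame(b,-1); dd=R[:,2]; C=np.array([.577,-.302,.06]); G=C-.006*np.array([np.cos(b),np.sin(b),0]);T=G+.024*dd
for q0 in([-.6,.6,1.5,0,.6,1.5],d[1][0]):
    print("target",[np.round(x,3) for x in ik(T,R,P,np.array(q0))], [np.round(x,3) for x in ik(T+[0,0,.2],R,P,np.array(q0))])
for b in(-.3,0,.12):
  R=frame(b,1); C=np.array([.592,.0735,.0575]);T=C+[0,0,.006]+.024*R[:,2]
  for q0 in([0,.6,1.5,0,.6,-1.5],[0,.6,1.5,1,.6,-2.]): print("place",b,[np.round(x,3) for x in ik(T,R,P,np.array(q0))])
E
```

```text
[-0.10462342  0.7655321   0.36821259  0.32513836  0.07650652] [ 6.80899803  2.78507429 -1.22420156 -3.13785675 -7.39777165  1.22420159]
target [array([-0.723,  0.371,  2.349,  2.458,  0.415, -1.197]), np.float64(0.0)] [array([-0.723,  0.141,  1.942,  0.715,  0.399,  0.63 ]), np.float64(0.0)]
target [array([-0.723,  0.371,  2.349,  2.458,  0.415, -1.197]), np.float64(0.0)] [array([-0.723,  0.141,  1.942,  0.715,  0.399,  0.63 ]), np.float64(0.0)]
place -0.3 [array([ 0.107,  0.317,  2.201, -1.18 ,  0.245, -0.052]), np.float64(0.219)]
place -0.3 [array([ 0.107,  0.317,  2.201, -1.18 ,  0.245, -0.052]), np.float64(0.219)]
place 0 [array([ 0.051,  0.304,  2.229, -1.18 ,  0.11 , -0.342]), np.float64(0.232)]
place 0 [array([-0.058,  0.296,  2.237,  1.085,  0.11 , -2.7  ]), np.float64(0.238)]
place 0.12 [array([-0.051,  0.297,  2.232,  0.999,  0.11 , -2.7  ]), np.float64(0.23)]
place 0.12 [array([-0.051,  0.297,  2.232,  0.999,  0.11 , -2.7  ]), np.float64(0.23)]
```

```bash
cat > log.py <<'E'
import json
from rig import get_state
s=get_state(); open("log.jsonl","a").write(json.dumps({k:list(map(float,s[k])) for k in("joint_positions","eef_pos","tcp_rot")})+"\n")
print([round(x,2) for x in s["joint_positions"]])
E
python3 log.py
python3 -m jog '[{"twist":[0,0.1,0],"travel":[0,0,4],"claw":1},{"twist":[0,0.1,0],"travel":[0,0,4],"claw":1},{"twist":[0,0.1,0],"travel":[0,0,4],"claw":1},{"twist":[0,0.1,0],"travel":[0,0,2],"claw":1},{"twist":[0,0,0],"travel":[0,0,0],"claw":1}]'; python3 log.py
python3 -m jog '[{"twist":[0.1,0,0],"travel":[4,0,0],"claw":1},{"twist":[0.1,0,0],"travel":[4,0,0],"claw":1},{"twist":[0.1,0,0],"travel":[4,0,0],"claw":1},{"twist":[0.1,0,0],"travel":[0,0,0],"claw":1},{"twist":[0,0,0],"travel":[0,0,0],"claw":1}]'; python3 log.py
python3 -m jog '[{"twist":[-0.1,0,0],"travel":[-4,4,-4],"claw":1},{"twist":[-0.1,0,0],"travel":[-4,4,-4],"claw":1},{"twist":[-0.1,0,0],"travel":[0,0,0],"claw":1},{"twist":[-0.1,0,0],"travel":[0,0,0],"claw":1},{"twist":[-0.1,0,0],"travel":[0,0,0],"claw":1},{"twist":[-0.1,0,0],"travel":[0,0,0],"claw":1},{"twist":[-0.1,0,0],"travel":[0,0,0],"claw":1},{"twist":[0,0,0],"travel":[0,0,0],"claw":1}]'; python3 log.py
python3 -m jog '[{"twist":[0.1,0,0],"travel":[4,-4,4],"claw":1},{"twist":[0.1,0,0],"travel":[4,-4,4],"claw":1},{"twist":[0.1,0.1,0],"travel":[0,0,0],"claw":1},{"twist":[0,0.1,0],"travel":[0,0,4],"claw":1},{"twist":[0,0.1,0],"travel":[0,0,0],"claw":1},{"twist":[0,0,0],"travel":[0,0,0],"claw":1}]'; python3 log.py
python3 - <<'E'
from kin import *
import json
D=[json.loads(l) for l in open("log.jsonl")]
D.append(dict(joint_positions=[-1.43900459,.276517893,1.50600730,0,1.36069258,-.12102264],eef_pos=[0.14373539,-0.55625932,0.23053381],tcp_rot=[-3.11491356,-.395866911,5.4e-5]))
rows=[];ys=[]
I=np.eye(3)
for e in D:
    q=e["joint_positions"];A=Rz(q[0]);A2=A@Ry(q[1]);B=A@Ry(q[1]+q[2]);W=B@Rz(q[3]);M=W@Ry(q[4])
    rows.append(np.c_[I[:,2],A[:,1],A2[:,2],A2[:,0],B[:,2],B[:,0],W[:,1],W[:,0],M[:,2]]);ys.append(e["eef_pos"])
    R=M@Rz(q[5]+np.pi/2); print("rot err",Ro.from_matrix(R.T@Ro.from_rotvec(e["tcp_rot"]).as_matrix()).magnitude().round(4))
A=np.vstack(rows);y=np.concatenate(ys);x,_,rk,sv=np.linalg.lstsq(A,y,rcond=None);print(x.round(4),rk,sv.round(3));print(((A@x-y)*1000).round(2))
E
```

```text
[np.float64(-0.88), np.float64(0.13), np.float64(2.29), np.float64(1.48), np.float64(0.37), np.float64(-0.33)]
time: 2.7
eef_pos: [0.5122, -0.2648, 0.1993]
tcp_rot: [2.867, -0.383, 0.965]
contact_force: [0.9, -0.1, 0.7]
width: 0.0857
[np.float64(-0.79), np.float64(0.05), np.float64(2.08), np.float64(0.65), np.float64(0.51), np.float64(0.55)]
time: 3.2
eef_pos: [0.6307, -0.2647, 0.1932]
tcp_rot: [-2.677, 0.542, -0.813]
contact_force: [-0.3, -0.3, 0.2]
width: 0.0852
[np.float64(-0.79), np.float64(0.3), np.float64(1.77), np.float64(0.75), np.float64(0.88), np.float64(0.74)]
time: 4.0
eef_pos: [0.5621, -0.2045, 0.1315]
tcp_rot: [2.762, -0.318, 0.897]
contact_force: [0.0, 0.1, 1.0]
width: 0.0853
[np.float64(-0.47), np.float64(0.18), np.float64(2.17), np.float64(0.04), np.float64(0.14), np.float64(1.3)]
time: 4.6
eef_pos: [0.6116, -0.2567, 0.2188]
tcp_rot: [3.052, -0.463, 0.442]
contact_force: [0.2, 1.1, -0.4]
width: 0.0852
[np.float64(-0.55), np.float64(0.27), np.float64(1.58), np.float64(0.1), np.float64(1.02), np.float64(1.28)]Traceback (most recent call last):
  File "<stdin>", line 10, in <module>
AttributeError: 'float' object has no attribute 'round'
```

```bash
cat > fit.py <<'E'
from kin import *
import json
D=[json.loads(l) for l in open("log.jsonl")]
D.append(dict(joint_positions=[-1.43900459,.276517893,1.50600730,0,1.36069258,-.12102264],eef_pos=[0.14373539,-0.55625932,0.23053381],tcp_rot=[-3.11491356,-.395866911,5.4e-5]))
I=np.eye(3)
def cols(q):
    A=Rz(q[0]);A2=A@Ry(q[1]);B=A@Ry(q[1]+q[2]);W=B@Rz(q[3]);M=W@Ry(q[4])
    return np.c_[I[:,2],A[:,1],A2[:,2],A2[:,0],B[:,2],B[:,0],W[:,1],W[:,0],M[:,2]],M@Rz(q[5]+np.pi/2)
A=np.vstack([cols(e["joint_positions"])[0] for e in D]);y=np.concatenate([e["eef_pos"] for e in D])
x,_,rk,sv=np.linalg.lstsq(A,y,rcond=1e-3)
def fk(q): c,R=cols(q); return c@x,R
def ik(p,R,q0):
    f=lambda q:np.r_[(fk(q)[0]-p)*10,(Ro.from_matrix(fk(q)[1].T@R)).as_rotvec()]
    r=least_squares(f,np.clip(q0,LO+1e-3,HI-1e-3),bounds=(LO,HI)); return r.x,float(np.linalg.norm(r.fun))
if __name__=="__main__":
    print(x.round(4),rk,sv.round(3));print(((A@x-y)*1000).round(2))
E
python3 fit.py
```

```text
[ 0.1368  0.0694  0.6297 -0.      0.4211  0.0604 -0.      0.      0.3645] 9 [5.078 3.743 3.347 1.131 0.974 0.743 0.418 0.2   0.104]
[ 0.    0.    0.   -0.   -0.   -0.    0.    0.    0.   -0.   -0.   -0.
 -0.   -0.   -0.    0.01  0.   -0.  ]
```

```bash
cat > sea.py <<'E'
from fit import *
def toolR(b,d,sgn):  # b unit bowl axis, d tool dir; jaws perp to both
    y=np.cross(d,b);y=sgn*y/np.linalg.norm(y); return np.c_[np.cross(y,d),y,d]
def best(p,R):
    out=[]
    for q4 in(-1,0,1,2,3,4):
        for q6 in(-2,0,2):
            q,e=ik(p,R,np.array([np.arctan2(p[1],p[0])-.1,.4,1.9,q4,.7,q6]))
            if e<1e-3: out.append((float(np.min(np.r_[q-LO,HI-q])),q.round(2).tolist()))
    u={str(o[1]):o for o in out}; return sorted(u.values(),key=lambda o:-o[0])[:3]
if __name__=="__main__":
  yb=-.355; b0=np.array([np.cos(yb),np.sin(yb),0]); C=np.array([.577,-.302,.06]);G=C-.006*b0; z=np.array([0,0,1.])
  P=np.array([.592,.0735,.0635])
  for ph in(35,45,55):
    f=np.radians(ph); d0=np.cos(f)*b0-np.sin(f)*z; s=np.sign(np.cross(d0,b0)@[-b0[1],b0[0],0])
    print("START",ph)
    for sg in(1,-1):
        R=toolR(b0,d0,sg); 
        for h in(0,.25):
            print(sg,h,best(G+.024*d0+[0,0,h],R))
    for az in range(-180,180,45):
        h=np.array([np.cos(np.radians(az)),np.sin(np.radians(az)),0]); d=np.sin(f)*h-np.cos(f)*z
        for sg in(1,-1):
            r=best(P+.024*d,toolR(-z,d,sg)); 
            if r: print("  END",az,sg,r[:2], best(P+.024*d+[0,0,.15],toolR(-z,d,sg))[:1])
E
python3 sea.py
```

```text
START 35
1 0 [(0.3366648068797433, [-0.77, 0.53, 2.36, 2.63, 0.74, -1.43])]
1 0.25 [(0.2508618729849477, [-0.77, 0.04, 2.04, 1.2, 0.36, 0.15])]
-1 0 [(0.3366648068797433, [-0.77, 0.53, 2.36, 2.63, 0.74, 1.71])]
-1 0.25 []
  END -180 1 [(0.9995141733253226, [0.01, 0.77, 1.27, 0.0, 1.71, 1.58])] [(0.7250051229373207, [0.01, 0.66, 1.11, 0.0, 1.98, 1.58])]
  END -180 -1 [(0.9995141738215345, [0.01, 0.77, 1.27, 0.0, 1.71, -1.57])] [(0.7250051225831096, [0.01, 0.66, 1.11, 0.0, 1.98, -1.57])]
  END -135 1 [(0.8528283781235233, [0.19, 0.73, 1.36, -0.33, 1.58, 1.06])] [(0.8401615737294849, [0.19, 0.61, 1.2, -0.34, 1.84, 0.97])]
  END -135 -1 [(0.621723739361578, [0.19, 0.73, 1.36, -0.33, 1.58, -2.08])] [(0.5295985401189145, [0.19, 0.61, 1.2, -0.34, 1.84, -2.17])]
  END -90 1 [(0.5514209135263866, [0.32, 0.6, 1.65, -0.63, 1.18, 0.65])] [(0.5983826537877455, [0.32, 0.45, 1.49, -0.58, 1.44, 0.47])]
  END -90 -1 [(0.20955598415586474, [0.32, 0.6, 1.65, -0.63, 1.18, -2.49])] [(0.028410193166240383, [0.32, 0.45, 1.49, -0.58, 1.44, -2.67])]
  END -45 1 [(0.17009022028899068, [0.3, 0.45, 2.0, -1.01, 
[... 4299 characters left out ...]
 1.28, 0.95, 2.55])]
  END 45 -1 [(0.4391228354474599, [-0.47, 0.54, 2.26, 1.63, 0.9, -1.15])] [(0.5909703831829005, [-0.47, 0.24, 2.11, 1.28, 0.95, -0.59])]
  END 90 1 [(0.49980221954874793, [-0.44, 0.69, 1.76, 0.86, 1.35, 2.2])] [(0.27075961818940986, [-0.44, 0.5, 1.65, 0.83, 1.55, 2.43])]
  END 90 -1 [(0.9393907472180103, [-0.44, 0.69, 1.76, 0.86, 1.35, -0.94])] [(1.0540682649895894, [-0.44, 0.5, 1.65, 0.83, 1.55, -0.71])]
  END 135 1 [(0.6691325923639662, [-0.24, 0.87, 1.3, 0.45, 1.84, 2.03])] [(0.5453875875203114, [-0.24, 0.73, 1.18, 0.5, 2.06, 2.15])]
  END 135 -1 [(0.8746402206915789, [-0.24, 0.87, 1.3, 0.45, 1.84, -1.11])] [(0.6510874757403706, [-0.24, 0.73, 1.18, 0.5, 2.06, -0.99])]
```

```bash
cat > path.py <<'E'
from sea import *
VL=np.array([2.57,2.57,3.14,3.14,3.14,3.14])*.7*.1
def chk(rows,s=None):
    """rows: list of (n, twist3, travel3cm); simulate joints per row"""
    s=s or get_state(); q=np.array(s["joint_positions"]); p=np.array(s["eef_pos"]);R=Ro.from_rotvec(s["tcp_rot"]); 
    for n,tw,tr in rows:
        mx=0
        for _ in range(n):
            p=p+np.array(tr)/100; R=Ro.from_rotvec(tw)*R; q2,e=ik(p,R.as_matrix(),q); mx=max(mx,np.max(abs(q2-q)/VL)); q=q2
        print(n,tw,tr,"-> q",q.round(2).tolist(),"err %.4f"%e,"rate %.2f"%mx,"p",p.round(4).tolist())
    return p,R,q
E
python3 - <<'E'
from path import *
yb=-.355; b0=np.array([np.cos(yb),np.sin(yb),0]); C=np.array([.577,-.302,.06]);G=C-.006*b0; z=np.array([0,0,1.])
d0=(b0-z)/np.sqrt(2); R=toolR(b0,d0,1); T=G+.024*d0
for pre in(T-.12*d0,T+.1*z,T+.07*z-.05*b0):
    r,_,dp,_=delta(R,pre); print(r,dp)
    k=10
    chk([(k,r/k,dp/k),(12,np.zeros(3),(T-pre)*100/12)])
E
```

```text
[-0.17845335 -0.46844089 -0.06016705] [-10.3902452   -1.95888976  -9.08806839]
10 [-0.01784533 -0.04684409 -0.0060167 ] [-1.03902452 -0.19588898 -0.90880684] -> q [-0.83, 0.18, 2.31, 1.79, 0.34, -0.58] err 0.0000 rate 2.00 p [0.5077, -0.2763, 0.1279]
12 [0. 0. 0.] [ 0.66301619 -0.2457835  -0.70710678] -> q [-0.73, 0.44, 2.24, 2.39, 0.39, -1.13] err 0.0000 rate 0.32 p [0.5873, -0.3058, 0.043]
[-0.17845335 -0.46844089 -0.06016705] [-2.43405091 -4.90829182 -7.57334977]
10 [-0.01784533 -0.04684409 -0.0060167 ] [-0.24340509 -0.49082918 -0.75733498] -> q [-0.73, 0.25, 2.13, 1.52, 0.26, -0.22] err 0.0000 rate 2.04 p [0.5873, -0.3058, 0.143]
12 [0. 0. 0.] [ 0.          0.         -0.83333333] -> q [-0.73, 0.44, 2.24, 2.39, 0.39, -1.13] err 0.0000 rate 0.44 p [0.5873, -0.3058, 0.043]
[-0.17845335 -0.46844089 -0.06016705] [ -7.12228336  -3.17033999 -10.57334977]
10 [-0.01784533 -0.04684409 -0.0060167 ] [-0.71222834 -0.317034   -1.05733498] -> q [-0.78, 0.25, 2.27, 1.92, 0.32, -0.68] err 0.0000 rate 2.24 p [0.5404, -0.2884, 0.113]
12 [0. 0. 0.] [ 0.39068604 -0.14482932 -0.58333333] -> q [-0.73, 0.44, 2.24, 2.39, 0.39, -1.13] err 0.0000 rate 0.24 p [0.5873, -0.3058, 0.043]
```

```bash
python3 -m jog '[{"twist":[-0.009,-0.0234,-0.003],"travel":[-0.52,-0.1,-0.45],"claw":1},{"twist":[-0.009,-0.0234,-0.003],"travel":[-0.52,-0.1,-0.45],"claw":1},{"twist":[-0.009,-0.0234,-0.003],"travel":[-0.52,-0.1,-0.45],"claw":1},{"twist":[-0.009,-0.0234,-0.003],"travel":[-0.52,-0.1,-0.45],"claw":1},{"twist":[-0.009,-0.0234,-0.003],"travel":[-0.52,-0.1,-0.45],"claw":1},{"twist":[-0.009,-0.0234,-0.003],"travel":[-0.52,-0.1,-0.45],"claw":1},{"twist":[-0.009,-0.0234,-0.003],"travel":[-0.52,-0.1,-0.45],"claw":1},{"twist":[-0.009,-0.0234,-0.003],"travel":[-0.52,-0.1,-0.45],"claw":1},{"twist":[-0.009,-0.0234,-0.003],"travel":[-0.52,-0.1,-0.45],"claw":1},{"twist":[-0.009,-0.0234,-0.003],"travel":[-0.52,-0.1,-0.45],"claw":1},{"twist":[-0.009,-0.0234,-0.003],"travel":[-0.52,-0.1,-0.45],"claw":1},{"twist":[-0.009,-0.0234,-0.003],"travel":[-0.52,-0.1,-0.45],"claw":1},{"twist":[-0.009,-0.0234,-0.003],"travel":[-0.52,-0.1,-0.45],"claw":1},{"twist":[-0.009,-0.0234,-0.003],"travel":[-0.52,-0.1,-0.45],"claw":1},{"twist":[-0.009,-0.0234,-0.003],"travel":[-0.52,-0.1,-0.45],"claw":1},{"twist":[-0.009,-0.0234,-0.003],"travel":[-0.52,-0.1,-0.45],"claw":1},{"twist":[-0.009,-0.0234,-0.003],"travel":[-0.52,-0.1,-0.45],"claw":1},{"twist":[-0.009,-0.0234,-0.003],"travel":[-0.52,-0.1,-0.45],"claw":1},{"twist":[-0.009,-0.0234,-0.003],"travel":[-0.52,-0.1,-0.45],"claw":1},{"twist":[-0.009,-0.0234,-0.003],"travel":[-0.52,-0.1,-0.45],"claw":1}]'
cat > rem.py <<'E'
from path import *
yb=-.355; b0=np.array([np.cos(yb),np.sin(yb),0]); C=np.array([.577,-.302,.06]);G=C-.006*b0; z=np.array([0,0,1.])
d0=(b0-z)/np.sqrt(2); R=toolR(b0,d0,1); T=G+.024*d0
r,_,dp,_=delta(R,T); print("to T",r.round(4),dp.round(2)); s=get_state();print(s["joint_positions"].round(2),s["contact_force"].round(1),s["width"])
E
python3 rem.py
```

```text
time: 6.6
eef_pos: [0.5003, -0.2754, 0.1242]
tcp_rot: [2.743, -0.503, 1.114]
contact_force: [0.5, 0.7, -0.2]
width: 0.0854
to T [-0.0025 -0.0135  0.0085] [ 8.7  -3.04 -8.12]
[-0.83  0.17  2.32  1.77  0.32 -0.56] [ 0.5  0.7 -0.2] 0.08540550239950813
```

```bash
python3 -m jog '[{"twist":[0,-0.001,0.001],"travel":[0.87,-0.3,-0.81],"claw":1},{"twist":[0,-0.001,0.001],"travel":[0.87,-0.3,-0.81],"claw":1},{"twist":[0,-0.001,0.001],"travel":[0.87,-0.3,-0.81],"claw":1},{"twist":[0,-0.001,0.001],"travel":[0.87,-0.3,-0.81],"claw":1},{"twist":[0,-0.001,0.001],"travel":[0.87,-0.3,-0.81],"claw":1},{"twist":[0,-0.001,0.001],"travel":[0.87,-0.3,-0.81],"claw":1},{"twist":[0,-0.001,0.001],"travel":[0.6,-0.22,-0.6],"claw":1},{"twist":[0,-0.001,0.001],"travel":[0.6,-0.22,-0.6],"claw":1},{"twist":[0,0,0],"travel":[0,0,0],"claw":1}]'
cat > shot.py <<'E'
import sys,cv2,numpy as np
from rig import *
n=sys.argv[1]; a=list(map(int,sys.argv[2].split(","))); b=list(map(int,sys.argv[3].split(",")))
def cr(c,x,y,w,h):
    im=grab_frame(c)[:,:,::-1]; cv2.imwrite(f"pics/{n}_{c}.png",im); return cv2.resize(im[y:y+h,x:x+w],(390,int(390*h/w)),interpolation=cv2.INTER_CUBIC)
A=cr("top",*a);B=cr("side",*b); H=max(len(A),len(B)); f=lambda i:np.vstack([i,np.zeros((H-len(i),390,3),np.uint8)])
cv2.imwrite(f"pics/{n}.png",np.hstack([f(A),f(B)]))
E
python3 rem.py; python3 shot.py p2 390,195,90,110 310,125,90,110
```

```text
time: 7.5
eef_pos: [0.565, -0.2979, 0.063]
tcp_rot: [2.748, -0.494, 1.124]
contact_force: [-0.4, 0.0, -0.1]
width: 0.0853
to T [-0.0051 -0.008  -0.0004] [ 2.23 -0.8  -2.  ]
[-0.75  0.38  2.26  2.26  0.36 -1.01] [-0.4  0.  -0.1] 0.08534921622503688
```

View pics/p2.png

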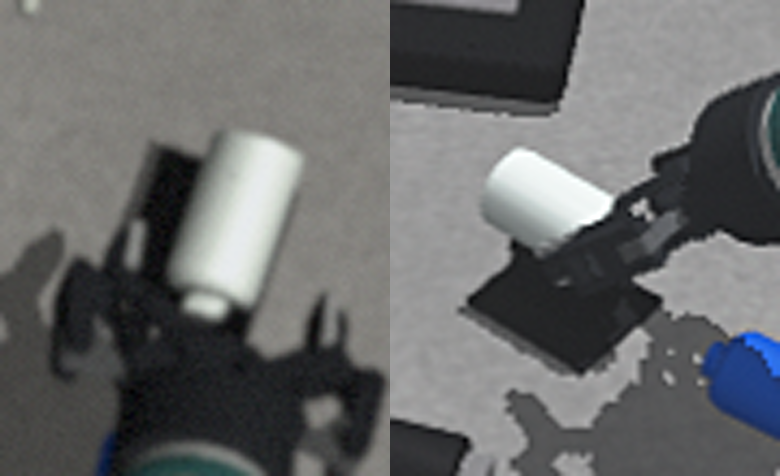

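```bash
python3 - <<'E'
from path import *
s=get_state(); R=Ro.from_rotvec(s["tcp_rot"]).as_matrix(); p=s["eef_pos"]
for sg in(1,-1):
    q=p-.013*R[:,2]+sg*.0427*R[:,1]; print("pad",q.round(4),proj("top",q),((proj("top",q)+.5-[390,195])*390/90).round(0), "side",((proj("side",q)+.5-[310,125])*390/90).round(0))
g=cv2.cvtColor(cv2.imread("pics/top0.png"),6).astype(np.float32)
from scipy.ndimage import map_coordinates as mc
for yb in(-.355,):
    b0=np.array([np.cos(yb),np.sin(yb),0]);n0=np.array([-b0[1],b0[0],0]);C=np.array([.577,-.302,.06])
    L=[]
    for u in np.arange(-.025,.036,.01):
        a=np.arange(-.034,.0341,.0005); X=C+u*b0+a[:,None]*n0; px=proj("top",X); v=mc(g,[px[:,1],px[:,0]],order=1)
        gr=np.gradient(v); l=a[:55][np.argmax(gr[:55]*1)] if 1 else 0; i=np.argmax(np.where(a<-.008,gr,-9)); j=np.argmin(np.where(a>.008,gr,9)); L.append((u,a[i],a[j],(a[i]+a[j])/2)); print(np.round(L[-1],4))
E
```

```text
pad [ 0.5425 -0.3348  0.0735] [[461.46851112 263.80464009]] [[312. 300.]] side [[267. 176.]]
pad [ 0.572  -0.2546  0.0737] [[421.13295647 248.59174917]] [[137. 234.]] side [[161. 260.]]
[-0.025  -0.0205  0.0225  0.001 ]
[-0.015  -0.0205  0.0225  0.001 ]
[-0.005  -0.021   0.024   0.0015]
[ 0.005  -0.02    0.0245  0.0023]
[ 0.015  -0.0205  0.0225  0.001 ]
[ 0.025  -0.02    0.0175 -0.0012]
[ 0.035  -0.02    0.0185 -0.0007]
```

```bash
python3 -m jog '[{"twist":[-0.001,-0.002,0],"travel":[0.5,-0.16,-0.45],"claw":1},{"twist":[-0.001,-0.002,0],"travel":[0.5,-0.16,-0.45],"claw":1},{"twist":[-0.001,-0.002,0],"travel":[0.5,-0.16,-0.45],"claw":1},{"twist":[-0.001,-0.002,0],"travel":[0.5,-0.16,-0.45],"claw":1},{"twist":[0,0,0],"travel":[0.25,-0.06,-0.2],"claw":1},{"twist":[0,0,0],"travel":[0,0,0],"claw":1},{"twist":[0,0,0],"travel":[0,0,0],"claw":0.75},{"twist":[0,0,0],"travel":[0,0,0],"claw":0.75},{"twist":[0,0,0],"travel":[0,0,0],"claw":0.75}]'
python3 rem.py; python3 shot.py p3 390,195,90,110 310,125,90,110
```

```text
time: 8.5
eef_pos: [0.5911, -0.3056, 0.046]
tcp_rot: [2.738, -0.487, 1.145]
contact_force: [-0.0, 0.8, -0.1]
width: 0.064
to T [ 0.0012  0.0067 -0.0036] [-0.38 -0.02 -0.29]
[-0.73  0.44  2.24  2.39  0.39 -1.13] [-0.   0.8 -0.1] 0.06399914437025961
```

View pics/p3.png

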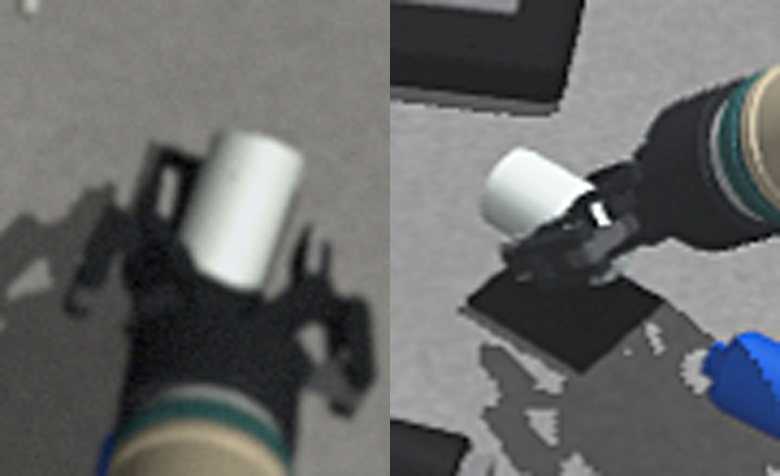

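Fingers straddle the bowl at about (245,210) in the top crop with a gap on each side, and the body is clear. I'll close.

```bash
python3 -m jog '[{"twist":[0,0,0],"travel":[0,0,0],"claw":0.6},{"twist":[0,0,0],"travel":[0,0,0],"claw":0.55},{"twist":[0,0,0],"travel":[0,0,0],"claw":0.5},{"twist":[0,0,0],"travel":[0,0,0],"claw":0.3},{"twist":[0,0,0],"travel":[0,0,0],"claw":0.3},{"twist":[0,0,0],"travel":[0,0,0],"claw":0.3},{"twist":[0,0,0],"travel":[0,0,0],"claw":0.3},{"twist":[0,0,0],"travel":[0,0,0],"claw":0.3}]' 45
python3 rem.py
```

```text
time: 9.4
eef_pos: [0.5915, -0.3052, 0.0462]
tcp_rot: [2.738, -0.486, 1.147]
contact_force: [-1.7, 4.5, 5.2]
width: 0.0438
to T [ 0.0013  0.0076 -0.0045] [-0.42 -0.06 -0.32]
[-0.73  0.44  2.24  2.39  0.39 -1.13] [-1.7  4.5  5.2] 0.04379999644382771
```

```bash
python3 - <<'E'
from path import *
o=np.zeros(3)
chk([(6,o,[0,0,.5]),(8,o,[0,0,1]),(10,o,[0,0,1.]),])
chk([(4,o,[0,0,.5]),(10,[0,.04,0],[0,0,1]),(10,[0,0.05,0],[0,0,1])])
E
```

```text
6 [0. 0. 0.] [0, 0, 0.5] -> q [-0.73, 0.38, 2.21, 2.2, 0.33, -0.93] err 0.0000 rate 0.17 p [0.5915, -0.3052, 0.0762]
8 [0. 0. 0.] [0, 0, 1] -> q [-0.73, 0.23, 2.11, 1.43, 0.27, -0.12] err 0.0000 rate 0.52 p [0.5915, -0.3052, 0.1562]
10 [0. 0. 0.] [0, 0, 1.0] -> q [-0.73, 0.1, 1.97, 0.71, 0.42, 0.64] err 0.0000 rate 0.49 p [0.5915, -0.3052, 0.2562]
4 [0. 0. 0.] [0, 0, 0.5] -> q [-0.73, 0.4, 2.22, 2.27, 0.35, -1.0] err 0.0000 rate 0.15 p [0.5915, -0.3052, 0.0662]
10 [0, 0.04, 0] [0, 0, 1] -> q [-0.57, 0.26, 1.79, -0.03, 0.66, 1.32] err 0.0000 rate 2.28 p [0.5915, -0.3052, 0.1662]
10 [0, 0.05, 0] [0, 0, 1] -> q [-0.43, 0.42, 1.23, -0.28, 1.51, 1.4] err 0.0000 rate 0.42 p [0.5915, -0.3052, 0.2662]
```

```bash
python3 -m jog '[{"twist":[0,0,0],"travel":[0,0,0.3],"claw":0.3},{"twist":[0,0,0],"travel":[0,0,0.5],"claw":0.3},{"twist":[0,0,0],"travel":[0,0,0.5],"claw":0.3},{"twist":[0,0,0],"travel":[0,0,0.7],"claw":0.3},{"twist":[0,0,0],"travel":[0,0,1],"claw":0.3},{"twist":[0,0,0],"travel":[0,0,1],"claw":0.3},{"twist":[0,0,0],"travel":[0,0,1],"claw":0.3},{"twist":[0,0,0],"travel":[0,0,1],"claw":0.3},{"twist":[0,0,0],"travel":[0,0,1],"claw":0.3},{"twist":[0,0,0],"travel":[0,0,1],"claw":0.3},{"twist":[0,0,0],"travel":[0,0,1],"claw":0.3},{"twist":[0,0,0],"travel":[0,0,1.5],"claw":0.3},{"twist":[0,0,0],"travel":[0,0,1.5],"claw":0.3},{"twist":[0,0,0],"travel":[0,0,1.5],"claw":0.3},{"twist":[0,0,0],"travel":[0,0,1.5],"claw":0.3},{"twist":[0,0,0],"travel":[0,0,1.5],"claw":0.3},{"twist":[0,0,0],"travel":[0,0,1.5],"claw":0.3},{"twist":[0,0,0],"travel":[0,0,1.5],"claw":0.3},{"twist":[0,0,0],"travel":[0,0,1],"claw":0.3},{"twist":[0,0,0],"travel":[0,0,0],"claw":0.3}]'
python3 rem.py; python3 shot.py p4 380,150,120,140 280,60,140,160
```

```text
time: 11.4
eef_pos: [0.5916, -0.3067, 0.2531]
tcp_rot: [2.734, -0.486, 1.148]
contact_force: [0.4, 0.1, -1.7]
width: 0.0435
to T [ 0.004   0.0092 -0.0027] [ -0.43   0.08 -21.01]
[-0.73  0.1   1.97  0.73  0.41  0.62] [ 0.4  0.1 -1.7] 0.043491544000365694
```

View pics/p4.png

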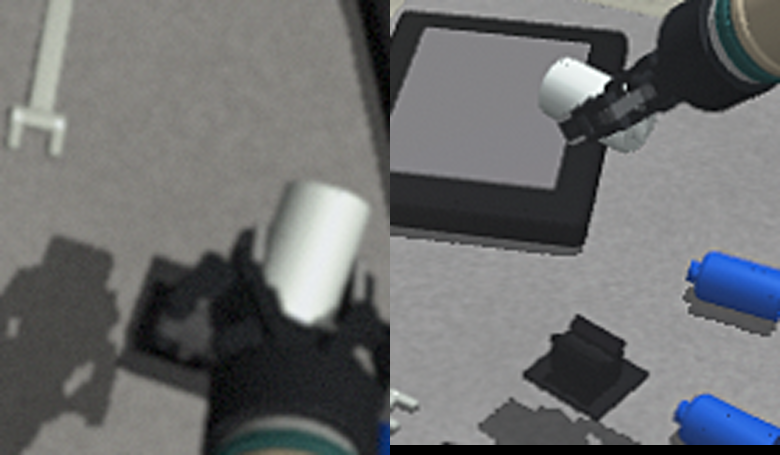

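```bash
cat > goal.py <<'E'
from path import *
z=np.array([0,0,1.]); h=np.array([np.cos(2.99),np.sin(2.99),0]); d1=(h-z)/np.sqrt(2); R1=toolR(-z,d1,1)
PEG=np.array([.592,.0735,0]); 
def Tz(zc): return PEG+[0,0,zc]+.0202*d1
E
python3 - <<'E'
from goal import *
r,a,dp,_=delta(R1,Tz(.25)); print(r,a,dp)
k=20; chk([(k,r/k,dp/k),(12,np.zeros(3),[0,0,-.75]),(13,np.zeros(3),[0,0,-.75])])
E
```

```text
[0.39208888 1.52965203 0.15785461] 1.5869741932497277 [-1.29145351 38.1225171  -1.47953632]
20 [0.01960444 0.0764826  0.00789273] [-0.06457268  1.90612585 -0.07397682] -> q [-0.04, 0.73, 0.96, 0.1, 2.23, 1.71] err 0.0000 rate 1.24 p [0.5779, 0.0757, 0.2357]
12 [0. 0. 0.] [0, 0, -0.75] -> q [-0.04, 0.78, 1.08, 0.09, 2.06, 1.69] err 0.0000 rate 0.07 p [0.5779, 0.0757, 0.1457]
13 [0. 0. 0.] [0, 0, -0.75] -> q [-0.04, 0.86, 1.16, 0.08, 1.9, 1.68] err 0.0000 rate 0.06 p [0.5779, 0.0757, 0.0482]
```

```bash
python3 -m jog '[{"twist":[0.013,0.051,0.0053],"travel":[0,1,0],"claw":0.3},{"twist":[0.013,0.051,0.0053],"travel":[0,1,0],"claw":0.3},{"twist":[0.013,0.051,0.0053],"travel":[0,1.3,0],"claw":0.3},{"twist":[0.013,0.051,0.0053],"travel":[0,1.3,0],"claw":0.3},{"twist":[0.013,0.051,0.0053],"travel":[0,1.3,0],"claw":0.3},{"twist":[0.013,0.051,0.0053],"travel":[0,1.3,0],"claw":0.3},{"twist":[0.013,0.051,0.0053],"travel":[0,1.3,0],"claw":0.3},{"twist":[0.013,0.051,0.0053],"travel":[0,1.3,0],"claw":0.3},{"twist":[0.013,0.051,0.0053],"travel":[0,1.3,0],"claw":0.3},{"twist":[0.013,0.051,0.0053],"travel":[0,1.3,0],"claw":0.3},{"twist":[0.013,0.051,0.0053],"travel":[0,1.3,0],"claw":0.3},{"twist":[0.013,0.051,0.0053],"travel":[0,1.3,0],"claw":0.3},{"twist":[0.013,0.051,0.0053],"travel":[0,1.3,0],"claw":0.3},{"twist":[0.013,0.051,0.0053],"travel":[0,1.3,0],"claw":0.3},{"twist":[0.013,0.051,0.0053],"travel":[0,1.3,0],"claw":0.3},{"twist":[0.013,0.051,0.0053],"travel":[0,1.3,0],"claw":0.3},{"twist":[0.013,0.051,0.0053],"travel":[0,1.3,0],"claw":0.3},{"twist":[0.013,0.051,0.0053],"travel":[0,1.3,0],"claw":0.3},{"twist":[0.013,0.051,0.0053],"travel":[0,1.3,0],"claw":0.3},{"twist":[0.013,0.051,0.0053],"travel":[0,1.3,0],"claw":0.3}]'
python3 - <<'E'
from goal import *
r,a,dp,_=delta(R1,Tz(.25)); print(r,a,dp); s=get_state(); print(s["joint_positions"].round(2))
E
```

```text
time: 13.5
eef_pos: [0.5913, -0.0508, 0.2494]
tcp_rot: [3.088, -0.338, -0.415]
contact_force: [0.2, 0.1, -2.0]
width: 0.0437
[0.12914553 0.50732304 0.05075705] 0.5259577086590442 [-1.34571809 12.64782865 -1.36963307]
[-0.19  0.45  1.22 -0.03  1.73  1.6 ]
```

```bash
python3 -m jog '[{"twist":[0.0108,0.0423,0.0042],"travel":[-0.11,1.05,-0.11],"claw":0.3},{"twist":[0.0108,0.0423,0.0042],"travel":[-0.11,1.05,-0.11],"claw":0.3},{"twist":[0.0108,0.0423,0.0042],"travel":[-0.11,1.05,-0.11],"claw":0.3},{"twist":[0.0108,0.0423,0.0042],"travel":[-0.11,1.05,-0.11],"claw":0.3},{"twist":[0.0108,0.0423,0.0042],"travel":[-0.11,1.05,-0.11],"claw":0.3},{"twist":[0.0108,0.0423,0.0042],"travel":[-0.11,1.05,-0.11],"claw":0.3},{"twist":[0.0108,0.0423,0.0042],"travel":[-0.11,1.05,-0.11],"claw":0.3},{"twist":[0.0108,0.0423,0.0042],"travel":[-0.11,1.05,-0.11],"claw":0.3},{"twist":[0.0108,0.0423,0.0042],"travel":[-0.11,1.05,-0.11],"claw":0.3},{"twist":[0.0108,0.0423,0.0042],"travel":[-0.11,1.05,-0.11],"claw":0.3},{"twist":[0.0108,0.0423,0.0042],"travel":[-0.11,1.05,-0.11],"claw":0.3},{"twist":[0.0108,0.0423,0.0042],"travel":[-0.11,1.05,-0.11],"claw":0.3},{"twist":[0,0,0],"travel":[0,0,-1.5],"claw":0.3},{"twist":[0,0,0],"travel":[0,0,-2],"claw":0.3},{"twist":[0,0,0],"travel":[0,0,-2],"claw":0.3},{"twist":[0,0,0],"travel":[0,0,-1.5],"claw":0.3},{"twist":[0,0,0],"travel":[0,0,0],"claw":0.3},{"twist":[0,0,0],"travel":[0,0,0],"claw":0.3}]'
python3 - <<'E'
from goal import *
r,a,dp,_=delta(R1,Tz(.0575)); print(r,a,dp); s=get_state(); print(s["joint_positions"].round(2))
E
python3 shot.py p5 150,150,180,160 170,200,180,220
```

```text
time: 15.3
eef_pos: [0.5778, 0.0742, 0.1674]
tcp_rot: [-2.844, 0.217, 1.174]
contact_force: [-0.8, -1.1, -2.2]
width: 0.0438
[0.0012576  0.00214679 0.00060472] 0.0025604599777495148 [ 4.40733038e-03  1.43185143e-01 -1.24210983e+01]
[-0.04  0.77  1.06  0.09  2.1   1.7 ]
```

View pics/p5.png

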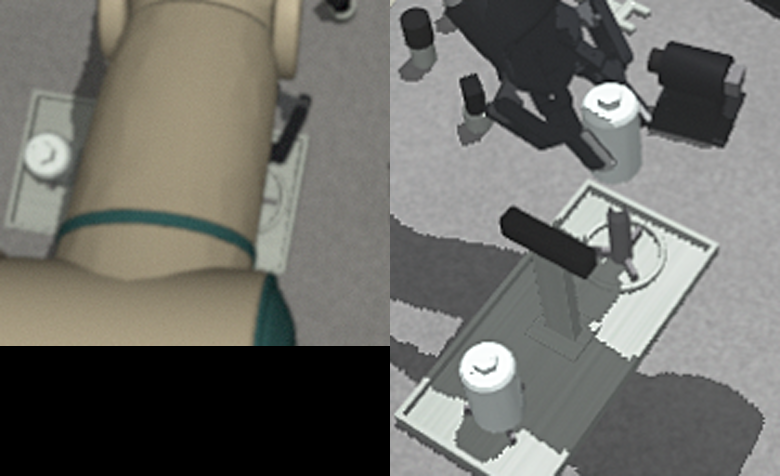

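```bash
python3 - <<'E'
from goal import *
s=get_state();R=Ro.from_rotvec(s["tcp_rot"]).as_matrix();C=s["eef_pos"]-.0202*R[:,2];print("C",C)
print("bowl top pred",proj("side",C+[0,0,.0325]),"mouth",proj("side",C-[0,0,.0425]),"peg tip pred",proj("side",PEG+[0,0,.08]), "jac x,y 10mm",proj("side",PEG+[.01,0,.08])-proj("side",PEG+[0,0,.08]),proj("side",PEG+[0,.01,.08])-proj("side",PEG+[0,0,.08]))
im=cv2.imread("pics/p5_side.png"); 
for p,c in((C+[0,0,.0325],(0,0,255)),(PEG+[0,0,.08],(0,255,0)),(PEG+[0,0,0.015],(255,0,0)),(C-[0,0,.0425],(0,255,255))):
    u=np.round(proj("side",p)[0]).astype(int); im[u[1],u[0]]=c
cv2.imwrite("pics/p5z.png",cv2.resize(im[235:335,235:335],None,fx=6,fy=6,interpolation=0))
E
```

```text
C [0.59236891 0.07213044 0.18276802]
bowl top pred [[270.75492243 246.72211205]] mouth [[273.30193152 274.60756719]] peg tip pred [[275.02998019 295.38136305]] jac x,y 10mm [[-4.99600134 -1.69449043]] [[-2.293367    4.19457275]]
```

View pics/p5z.png

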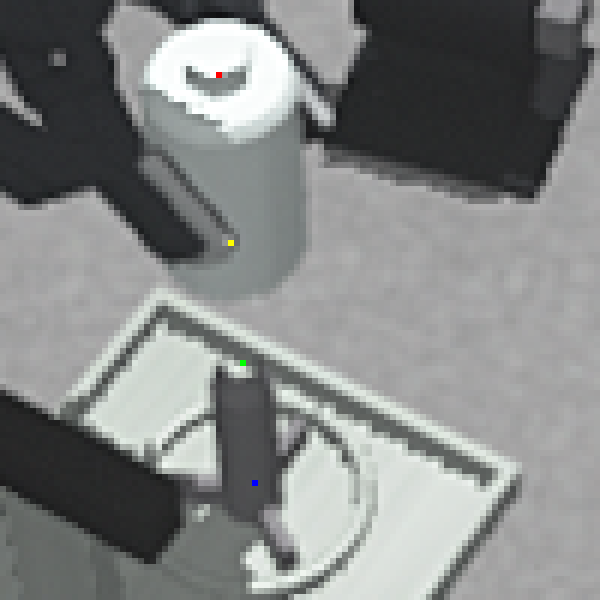

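```bash
python3 -m jog '[{"twist":[0,0,0],"travel":[0,0.15,-0.5],"claw":0.3},{"twist":[0,0,0],"travel":[0,0.05,-1],"claw":0.3},{"twist":[0,0,0],"travel":[0,0,-1],"claw":0.3},{"twist":[0,0,0],"travel":[0,0,-1],"claw":0.3},{"twist":[0,0,0],"travel":[0,0,-1],"claw":0.3},{"twist":[0,0,0],"travel":[0,0,-1],"claw":0.3},{"twist":[0,0,0],"travel":[0,0,-1],"claw":0.3},{"twist":[0,0,0],"travel":[0,0,-1],"claw":0.3},{"twist":[0,0,0],"travel":[0,0,0],"claw":0.3}]'
python3 shot.py p6 150,150,180,160 210,220,120,120
```

```text
time: 16.3
eef_pos: [0.5773, 0.0764, 0.0909]
tcp_rot: [-2.843, 0.217, 1.177]
contact_force: [0.3, -0.0, -1.6]
width: 0.0438
```

View pics/p6.png

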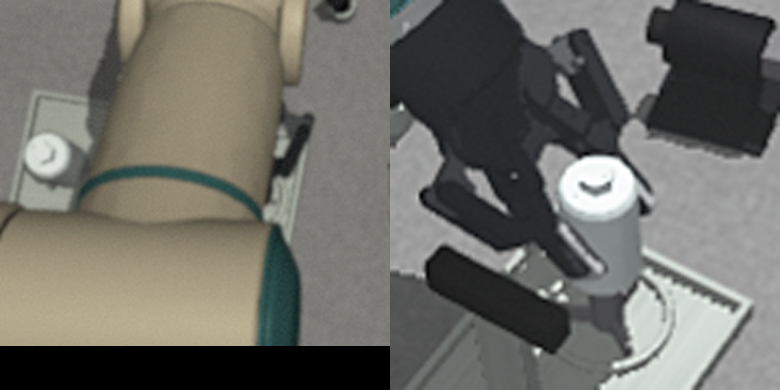

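```bash
python3 -m jog '[{"twist":[0,0,0],"travel":[0,0,-0.8],"claw":0.3},{"twist":[0,0,0],"travel":[0,0,-0.8],"claw":0.3},{"twist":[0,0,0],"travel":[0,0,-0.8],"claw":0.3},{"twist":[0,0,0],"travel":[0,0,-0.8],"claw":0.3},{"twist":[0,0,0],"travel":[0,0,-0.6],"claw":0.3},{"twist":[0,0,0],"travel":[0,0,-0.4],"claw":0.3},{"twist":[0,0,0],"travel":[0,0,-0.2],"claw":0.3},{"twist":[0,0,0],"travel":[0,0,0],"claw":0.3}]'
```

```text
time: 17.2
eef_pos: [0.5779, 0.0764, 0.0484]
tcp_rot: [-2.844, 0.217, 1.174]
contact_force: [0.7, 0.6, -0.7]
width: 0.0433
```

```bash
python3 -m jog '[{"twist":[0,0,0],"travel":[0,0,-0.2],"claw":0.3},{"twist":[0,0,0],"travel":[0,0,0],"claw":0.3}]';python3 -m jog '[{"twist":[0,0,0],"travel":[0,0,-0.15],"claw":0.3},{"twist":[0,0,0],"travel":[0,0,0],"claw":0.3}]'
python3 -m jog '[{"twist":[0,0,0],"travel":[0,0,-0.1],"claw":0.3},{"twist":[0,0,0],"travel":[0,0,0],"claw":0.3}]'
python3 shot.py p7 150,150,180,160 210,220,120,120
```

```text
time: 17.4
eef_pos: [0.578, 0.0764, 0.0466]
tcp_rot: [-2.845, 0.217, 1.173]
contact_force: [-0.3, -0.6, -1.1]
width: 0.0434
time: 17.6
eef_pos: [0.5779, 0.0764, 0.0451]
tcp_rot: [-2.845, 0.217, 1.173]
contact_force: [-0.5, -0.4, -0.9]
width: 0.0434
time: 17.8
eef_pos: [0.5779, 0.0764, 0.044]
tcp_rot: [-2.844, 0.217, 1.173]
contact_force: [0.6, 1.1, -0.8]
width: 0.0435
```

View pics/p7.png

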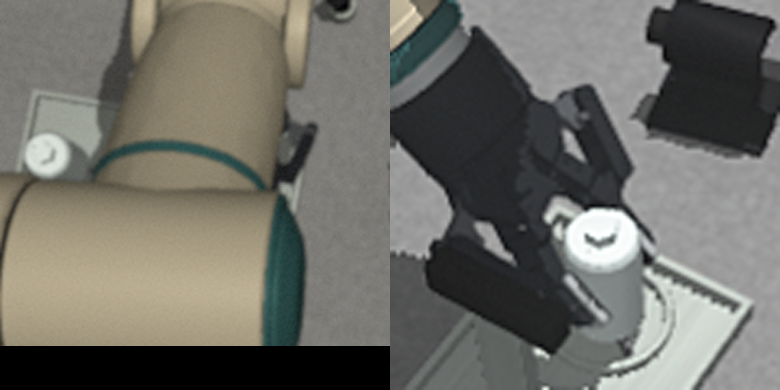

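Still no contact; the rim is a few mm above the ribs. I'll lower in small steps until I see a force.

```bash
for i in 1 2 3; do :; done; python3 -m jog '[{"twist":[0,0,0],"travel":[0,0,-0.1],"claw":0.3},{"twist":[0,0,0],"travel":[0,0,0],"claw":0.3}]'; python3 -m jog '[{"twist":[0,0,0],"travel":[0,0,-0.1],"claw":0.3},{"twist":[0,0,0],"travel":[0,0,0],"claw":0.3}]';python3 -m jog '[{"twist":[0,0,0],"travel":[0,0,-0.1],"claw":0.3},{"twist":[0,0,0],"travel":[0,0,0],"claw":0.3}]'
```

```text
time: 18.1
eef_pos: [0.5779, 0.0764, 0.043]
tcp_rot: [-2.844, 0.217, 1.174]
contact_force: [-0.3, -0.3, -1.3]
width: 0.0435
time: 18.3
eef_pos: [0.5779, 0.0764, 0.0426]
tcp_rot: [-2.844, 0.217, 1.174]
contact_force: [1.4, -0.5, 1.5]
width: 0.0435
time: 18.5
eef_pos: [0.5779, 0.0765, 0.0425]
tcp_rot: [-2.844, 0.217, 1.174]
contact_force: [0.3, -0.6, 5.1]
width: 0.0434
```

```bash
python3 -m jog '[{"twist":[0,0,0],"travel":[0,0,0],"claw":0.56},{"twist":[0,0,0],"travel":[0,0,0],"claw":0.62},{"twist":[0,0,0],"travel":[0,0,0],"claw":0.7},{"twist":[0,0,0],"travel":[0,0,0],"claw":0.75},{"twist":[0,0,0],"travel":[0,0,0],"claw":0.75},{"twist":[0,0,0],"travel":[0,0,0],"claw":0.75}]'
python3 shot.py p8 150,150,180,160 210,220,120,120
```

```text
time: 19.1
eef_pos: [0.5779, 0.0764, 0.041]
tcp_rot: [-2.844, 0.217, 1.174]
contact_force: [0.4, -0.5, 0.5]
width: 0.0642
```

View pics/p8.png

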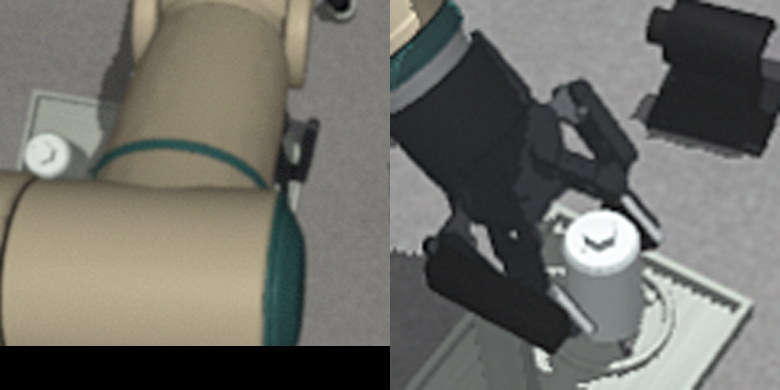

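```bash
cat > bar.py <<'E'
from goal import *
ya=-.151; yv=np.array([-np.sin(ya),np.cos(ya),0]); BAR=np.array([.605,.161,0])
def RD(sg): y=sg*yv; d=-z; return np.c_[np.cross(y,d),y,d]
E
python3 - <<'E'
from bar import *
for sg in(1,-1):
    s=get_state(); p,R,q=chk([(12,[0,0,0],(-d1*1.0)),(8,[0,0,0],[0,0,1.5])])
    r=(Ro.from_matrix(RD(sg))*R.inv()).as_rotvec(); dp=(BAR+[0,0,.26]-p)*100; print(sg,r,dp)
    p,R,q=chk([(20,r/20,dp/20),(14,[0,0,0],[0,0,-1])],dict(joint_positions=q,eef_pos=p,tcp_rot=R.as_rotvec()))
    chk([(12,[0,0,0],[0,0,1])],dict(joint_positions=q,eef_pos=p,tcp_rot=R.as_rotvec()))
E
```

```text
12 [0, 0, 0] [ 0.69899755 -0.10678211  0.70710678] -> q [-0.05, 0.94, 0.79, 0.09, 2.19, 1.7] err 0.0000 rate 0.17 p [0.6618, 0.0636, 0.1259]
8 [0, 0, 0] [0, 0, 1.5] -> q [-0.05, 0.89, 0.61, 0.11, 2.42, 1.73] err 0.0000 rate 0.14 p [0.6618, 0.0636, 0.2459]
1 [-1.18405414  0.17929289 -2.90300471] [-5.68292951  9.74082669  1.41072145]
20 [-0.05920271  0.00896464 -0.14515024] [-0.28414648  0.48704133  0.07053607] -> q [0.1, 0.05, 2.2, 2.26, 0.11, 2.7] err 0.9743 rate 1.95 p [0.605, 0.161, 0.26]
14 [0, 0, 0] [0, 0, -1] -> q [0.1, 0.25, 2.22, 2.26, 0.11, 2.7] err 0.7499 rate 0.09 p [0.605, 0.161, 0.12]
12 [0, 0, 0] [0, 0, 1] -> q [0.1, 0.08, 2.21, 2.26, 0.11, 2.7] err 0.9421 rate 0.09 p [0.605, 0.161, 0.24]
12 [0, 0, 0] [ 0.69899755 -0.10678211  0.70710678] -> q [-0.05, 0.94, 0.79, 0.09, 2.19, 1.7] err 0.0000 rate 0.17 p [0.6618, 0.0636, 0.1259]
8 [0, 0, 0] [0, 0, 1.5] -> q [-0.05, 0.89, 0.61, 0.11, 2.42, 1.73] err 0.0000 rate 0.14 p [0.6618, 0.0636, 0.2459]
-1 [-0.11715408 -0.77368809  0.00131277] [-5.68292951  9.74082669  1.41072145]
20 [-5.85770406e-03 -3.86844043e-02  6.56384926e-05] [-0.28414648  0.48704133  0.07053607] -> q [0.15, 0.34, 1.34, 0.0, 1.46, 1.87] err 0.0000 rate 0.23 p [0.605, 0.161, 0.26]
14 [0, 0, 0] [0, 0, -1] -> q [0.15, 0.43, 1.56, -0.0, 1.16, 1.87] err 0.0000 rate 0.10 p [0.605, 0.161, 0.12]
12 [0, 0, 0] [0, 0, 1] -> q [0.15, 0.35, 1.38, 0.0, 1.42, 1.87] err 0.0000 rate 0.10 p [0.605, 0.161, 0.24]
```

```bash
python3 -m jog '[{"twist":[0,0,0],"travel":[0.4,-0.06,0.4],"claw":0.75},{"twist":[0,0,0],"travel":[0.7,-0.1,0.7],"claw":0.75},{"twist":[0,0,0],"travel":[0.7,-0.1,0.7],"claw":0.75},{"twist":[0,0,0],"travel":[0.7,-0.1,0.7],"claw":0.75},{"twist":[0,0,0],"travel":[0.7,-0.1,0.7],"claw":0.75},{"twist":[0,0,0],"travel":[0.7,-0.1,0.7],"claw":0.75},{"twist":[0,0,0],"travel":[0.7,-0.1,0.7],"claw":0.75},{"twist":[0,0,0],"travel":[0.7,-0.1,0.7],"claw":0.75},{"twist":[0,0,0],"travel":[0.7,-0.1,0.7],"claw":0.75},{"twist":[0,0,0],"travel":[0.7,-0.1,0.7],"claw":0.75},{"twist":[0,0,0],"travel":[0.7,-0.1,0.7],"claw":0.75},{"twist":[0,0,0],"travel":[0.7,-0.1,0.7],"claw":0.75},{"twist":[0,0,0],"travel":[0,0,1.5],"claw":0.75},{"twist":[0,0,0],"travel":[0,0,1.5],"claw":0.75},{"twist":[0,0,0],"travel":[0,0,1.5],"claw":1},{"twist":[0,0,0],"travel":[0,0,2],"claw":1},{"twist":[0,0,0],"travel":[0,0,2],"claw":1},{"twist":[0,0,0],"travel":[0,0,2],"claw":1},{"twist":[0,0,0],"travel":[0,0,2],"claw":1}]'
python3 - <<'E'
from bar import *
r,a,dp,_=delta(RD(-1),BAR+[0,0,.26]); print(r,a,dp)
E
python3 shot.py p9 150,150,180,160 160,220,200,220
```

```text
time: 21.1
eef_pos: [0.6585, 0.0649, 0.2495]
tcp_rot: [-2.845, 0.217, 1.172]
contact_force: [-1.0, 0.9, -1.0]
width: 0.0857
[-0.11705568 -0.77262344  0.00104483] 0.7814410450232384 [-5.35290608  9.61059845  1.0456887 ]
```

View pics/p9.png

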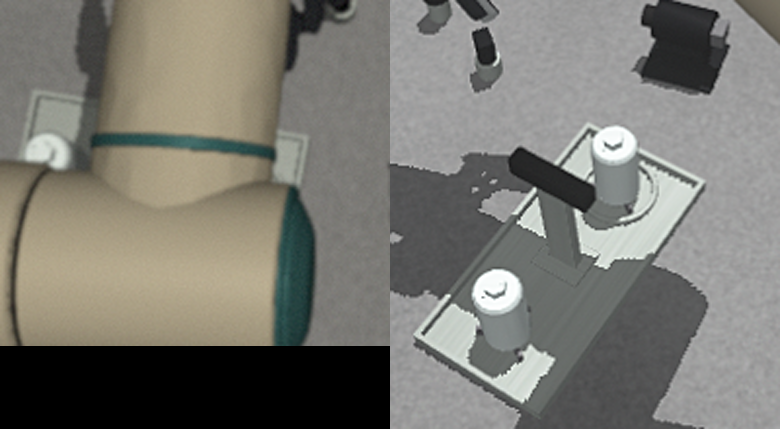

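The bowl stands upright on the -y peg (right crop (613,165)) inside the ring, and the carrier looks unmoved. Next I move over the bar and check the bar's position in the side view.

```bash
python3 -m jog '[{"twist":[-0.0059,-0.0386,0],"travel":[-0.27,0.48,0.05],"claw":1},{"twist":[-0.0059,-0.0386,0],"travel":[-0.27,0.48,0.05],"claw":1},{"twist":[-0.0059,-0.0386,0],"travel":[-0.27,0.48,0.05],"claw":1},{"twist":[-0.0059,-0.0386,0],"travel":[-0.27,0.48,0.05],"claw":1},{"twist":[-0.0059,-0.0386,0],"travel":[-0.27,0.48,0.05],"claw":1},{"twist":[-0.0059,-0.0386,0],"travel":[-0.27,0.48,0.05],"claw":1},{"twist":[-0.0059,-0.0386,0],"travel":[-0.27,0.48,0.05],"claw":1},{"twist":[-0.0059,-0.0386,0],"travel":[-0.27,0.48,0.05],"claw":1},{"twist":[-0.0059,-0.0386,0],"travel":[-0.27,0.48,0.05],"claw":1},{"twist":[-0.0059,-0.0386,0],"travel":[-0.27,0.48,0.05],"claw":1},{"twist":[-0.0059,-0.0386,0],"travel":[-0.27,0.48,0.05],"claw":1},{"twist":[-0.0059,-0.0386,0],"travel":[-0.27,0.48,0.05],"claw":1},{"twist":[-0.0059,-0.0386,0],"travel":[-0.27,0.48,0.05],"claw":1},{"twist":[-0.0059,-0.0386,0],"travel":[-0.27,0.48,0.05],"claw":1},{"twist":[-0.0059,-0.0386,0],"travel":[-0.27,0.48,0.05],"claw":1},{"twist":[-0.0059,-0.0386,0],"travel":[-0.27,0.48,0.05],"claw":1},{"twist":[-0.0059,-0.0386,0],"travel":[-0.27,0.48,0.05],"claw":1},{"twist":[-0.0059,-0.0386,0],"travel":[-0.27,0.48,0.05],"claw":1},{"twist":[-0.0059,-0.0386,0],"travel":[-0.27,0.48,0.05],"claw":1},{"twist":[-0.0059,-0.0386,0],"travel":[-0.27,0.48,0.05],"claw":1}]'
python3 - <<'E'
from bar import *
r,a,dp,_=delta(RD(-1),BAR+[0,0,.122]); print(r,a,dp)
def rect(f):
    im=cv2.imread(f).astype(int)[290:345,210:272]; m=(im.max(2)<45).astype(np.uint8)
    n,l,st,c=cv2.connectedComponentsWithStats(m);k=1+np.argmax(st[1:,4]); print(f,c[k]+[210,290],st[k])
rect("pics/side0.png");rect("pics/p9_side.png")
E
python3 shot.py p10 150,150,180,160 160,220,200,220
```

```text
time: 23.2
eef_pos: [0.604, 0.1609, 0.2567]
tcp_rot: [3.132, -0.239, -0.001]
contact_force: [0.4, -0.1, -0.3]
width: 0.0853
[ 0.00061048 -0.00096638  0.00143905] 0.0018377818323299948 [ 1.00308722e-01  8.54445178e-03 -1.34748352e+01]
pics/side0.png [242.18245614 315.04912281] [ 11   6  44  33 285]
pics/p9_side.png [242.56666667 311.71746032] [ 11   6  44  33 630]
```

View pics/p10.png

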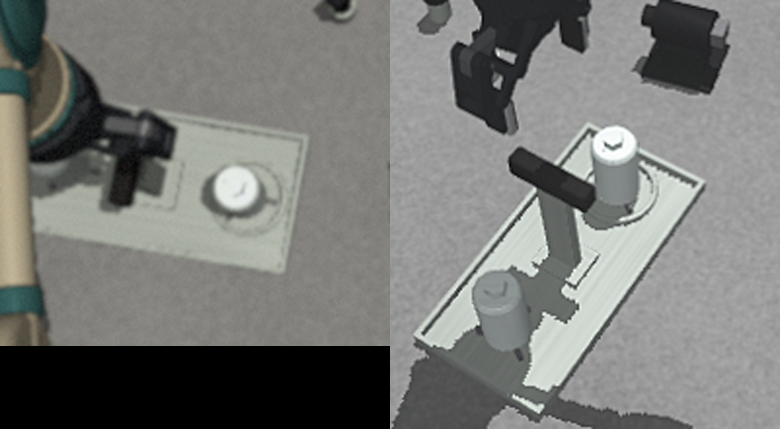

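```bash
python3 -m jog '[{"twist":[0,0,0],"travel":[0.1,0,-1],"claw":1},{"twist":[0,0,0],"travel":[0,0,-1.4],"claw":1},{"twist":[0,0,0],"travel":[0,0,-1.4],"claw":1},{"twist":[0,0,0],"travel":[0,0,-1.4],"claw":1},{"twist":[0,0,0],"travel":[0,0,-1.4],"claw":1},{"twist":[0,0,0],"travel":[0,0,-1.4],"claw":1},{"twist":[0,0,0],"travel":[0,0,-1.4],"claw":1},{"twist":[0,0,0],"travel":[0,0,-1.4],"claw":1},{"twist":[0,0,0],"travel":[0,0,-1.4],"claw":0.8},{"twist":[0,0,0],"travel":[0,0,-0.8],"claw":0.7},{"twist":[0,0,0],"travel":[0,0,-0.4],"claw":0.6},{"twist":[0,0,0],"travel":[0,0,0],"claw":0.5},{"twist":[0,0,0],"travel":[0,0,0],"claw":0.45},{"twist":[0,0,0],"travel":[0,0,0],"claw":0.42},{"twist":[0,0,0],"travel":[0,0,0],"claw":0.42}]'
python3 shot.py p11 150,170,130,110 190,250,110,120
python3 - <<'E'
from bar import *
r,a,dp,_=delta(RD(-1),BAR+[0,0,.122]); print(r,a,dp)
E
```

```text
time: 24.8
eef_pos: [0.6063, 0.1609, 0.1238]
tcp_rot: [3.132, -0.239, -0.0]
contact_force: [-0.2, 0.3, 0.8]
width: 0.0356
[ 0.00011972 -0.00056709  0.00146147] 0.0015722019219819767 [-0.11657681  0.00888108 -0.16392152]
```

View pics/p11.png

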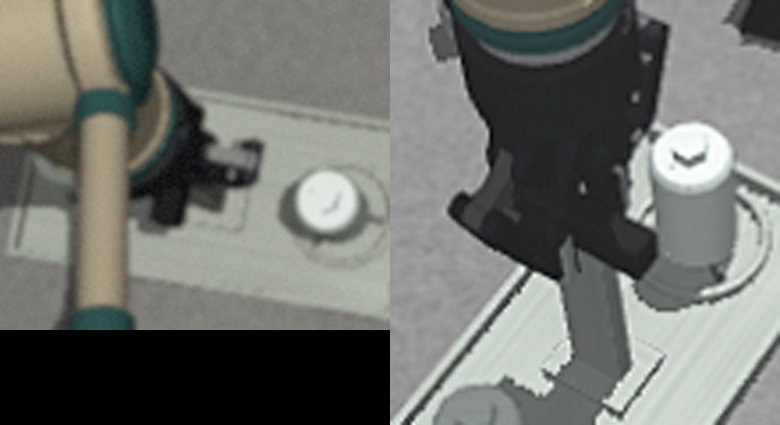

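```bash
python3 -m jog '[{"twist":[0,0,0],"travel":[-0.1,0,-0.1],"claw":0.36},{"twist":[0,0,0],"travel":[0,0,0],"claw":0.32},{"twist":[0,0,0],"travel":[0,0,0],"claw":0.32}]' 20
python3 -m jog '[{"twist":[0,0,0],"travel":[0,0,0],"claw":0.28},{"twist":[0,0,0],"travel":[0,0,0],"claw":0.28}]'
python3 -m jog '[{"twist":[0,0,0],"travel":[0,0,0],"claw":0.25},{"twist":[0,0,0],"travel":[0,0,0],"claw":0.25}]'
python3 -m jog '[{"twist":[0,0,0],"travel":[0,0,0],"claw":0.2},{"twist":[0,0,0],"travel":[0,0,0],"claw":0.15},{"twist":[0,0,0],"travel":[0,0,0],"claw":0.15}]'
```

```text
time: 25.2
eef_pos: [0.6048, 0.1608, 0.1221]
tcp_rot: [3.132, -0.239, -0.002]
contact_force: [-0.2, -0.1, -0.5]
width: 0.0278
time: 25.4
eef_pos: [0.605, 0.1608, 0.1221]
tcp_rot: [3.132, -0.239, -0.002]
contact_force: [0.0, -0.8, 0.8]
width: 0.0242
time: 25.6
eef_pos: [0.605, 0.1608, 0.1221]
tcp_rot: [3.132, -0.239, -0.002]
contact_force: [0.6, 0.1, 0.1]
width: 0.0214
time: 25.9
eef_pos: [0.6051, 0.1614, 0.1223]
tcp_rot: [-3.132, 0.24, 0.002]
contact_force: [-0.6, 2.5, 0.2]
width: 0.0177
```

Both fingers are on the bar at 17.7 mm with little side force. I'll tighten to 90 N and lift gently.

```bash
python3 -m jog '[{"twist":[0,0,0],"travel":[0,0,0],"claw":0.05},{"twist":[0,0,0],"travel":[0,0,0],"claw":0},{"twist":[0,0,0],"travel":[0,0,0],"claw":0},{"twist":[0,0,0],"travel":[0,0,0],"claw":0},{"twist":[0,0,0],"travel":[0,0,0.2],"claw":0},{"twist":[0,0,0],"travel":[0,0,0.3],"claw":0},{"twist":[0,0,0],"travel":[0,0,0.3],"claw":0},{"twist":[0,0,0],"travel":[0,0,0.4],"claw":0},{"twist":[0,0,0],"travel":[0,0,0.4],"claw":0},{"twist":[0,0,0],"travel":[0,0,0.3],"claw":0},{"twist":[0,0,0],"travel":[0,0,0.1],"claw":0},{"twist":[0,0,0],"travel":[0,0,0],"claw":0}]' 90
python3 -c "
from rig import *;s=get_state();print(s['wrist_torque'],s['contact_force'])"
python3 shot.py p12 150,170,160,120 160,220,200,220
```

```text
time: 27.1
eef_pos: [0.6051, 0.1608, 0.1424]
tcp_rot: [3.132, -0.239, -0.002]
contact_force: [0.7, 1.2, -5.7]
width: 0.0167
[ 0.0828934  -0.00209907 -0.01168615] [ 0.6560267   1.16726229 -5.73890498]
```

View pics/p12.png

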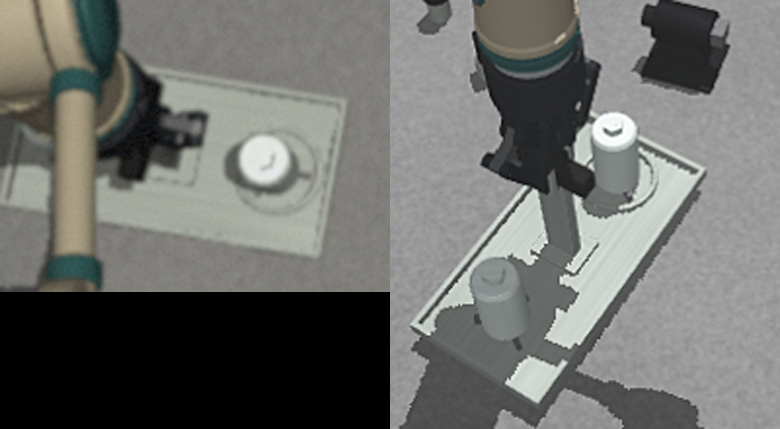

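The tray is about 20 mm up and level, with both bowls and the ring in place. I'll go on to about 105 mm.

```bash
python3 -m jog '[{"twist":[0,0,0],"travel":[0,0,0.2],"claw":0},{"twist":[0,0,0],"travel":[0,0,0.4],"claw":0},{"twist":[0,0,0],"travel":[0,0,0.5],"claw":0},{"twist":[0,0,0],"travel":[0,0,0.6],"claw":0},{"twist":[0,0,0],"travel":[0,0,0.6],"claw":0},{"twist":[0,0,0],"travel":[0,0,0.6],"claw":0},{"twist":[0,0,0],"travel":[0,0,0.6],"claw":0},{"twist":[0,0,0],"travel":[0,0,0.6],"claw":0},{"twist":[0,0,0],"travel":[0,0,0.6],"claw":0},{"twist":[0,0,0],"travel":[0,0,0.6],"claw":0},{"twist":[0,0,0],"travel":[0,0,0.6],"claw":0},{"twist":[0,0,0],"travel":[0,0,0.6],"claw":0},{"twist":[0,0,0],"travel":[0,0,0.6],"claw":0},{"twist":[0,0,0],"travel":[0,0,0.6],"claw":0},{"twist":[0,0,0],"travel":[0,0,0.5],"claw":0},{"twist":[0,0,0],"travel":[0,0,0.3],"claw":0},{"twist":[0,0,0],"travel":[0,0,0.1],"claw":0},{"twist":[0,0,0],"travel":[0,0,0],"claw":0}]'
python3 -m jog '[{"twist":[0,0,0],"travel":[0,0,0],"claw":0},{"twist":[0,0,0],"travel":[0,0,0],"claw":0},{"twist":[0,0,0],"travel":[0,0,0],"claw":0},{"twist":[0,0,0],"travel":[0,0,0],"claw":0},{"twist":[0,0,0],"travel":[0,0,0],"claw":0}]'
python3 -c "
from rig import *;s=get_state();print(s['wrist_torque'],s['contact_force'],s['joint_vel'])"
python3 shot.py p13 130,150,190,150 140,190,220,260
```

```text
time: 29.0
eef_pos: [0.605, 0.1608, 0.2281]
tcp_rot: [3.132, -0.239, -0.002]
contact_force: [-0.0, 0.2, -6.1]
width: 0.0165
time: 29.5
eef_pos: [0.6049, 0.1608, 0.228]
tcp_rot: [3.132, -0.239, -0.003]
contact_force: [0.7, -0.2, -6.0]
width: 0.0167
[ 0.01512937 -0.02727882  0.02271714] [ 0.74824653 -0.17386402 -5.97393241] [ 0.00020058 -0.00066494  0.00146709 -0.00038746 -0.00089318  0.00659535]
```

View pics/p13.png

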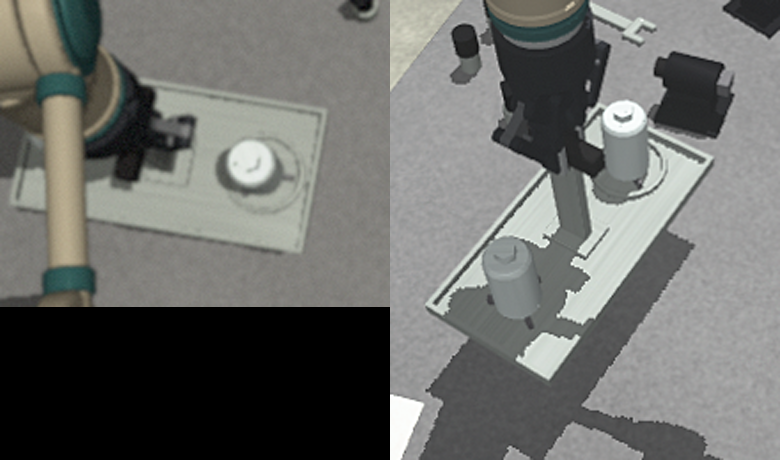

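View pics/p13_side.png

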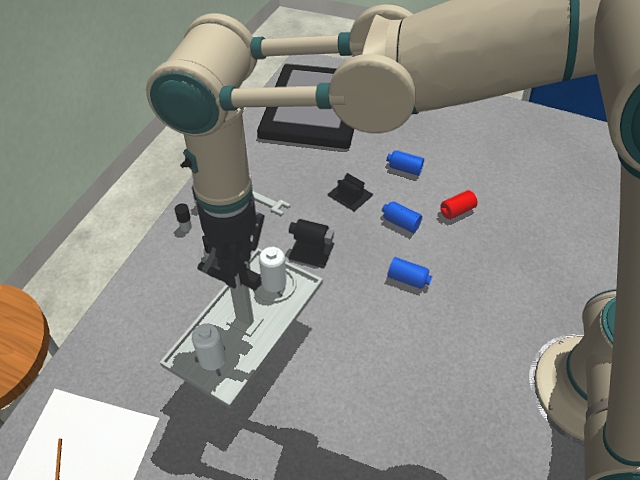

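```bash
python3 - <<'E'
from h import *
f=lambda x,y:np.array([140+(x-390)*220/390-.3,190+y*220/390-.3])
xa=np.array([.989,-.15,0]);ya=np.array([.15,.989,0]);c=np.array([.605,.161,.0142+.1057])
for sx,sy,o in((1,1,(427,307)),(1,-1,(597,103)),(-1,-1,(713,157)),(-1,1,(549,380))):
    print(proj("side",c+sx*.07*xa+sy*.14*ya)[0].round(1),f(*o).round(1))
E
```

```text
[159.9 362.4] [160.6 362.9]
[257.6 247.6] [256.5 247.8]
[323.1 278.4] [321.9 278.3]
[230.4 405. ] [229.4 404.1]
```

The corners match a level tray at 106 mm to within about 1 px. I'll hand in.

```bash
python3 -c "
from rig import *;print(finish_job());print(get_state()['time'])"
```

```text
the job is handed in; nothing more can be done
None
the job is handed in; nothing more can be done
```

The job is handed in. The silver bowl is mouth down on the free -y peg, inside the loose ring. The arm is holding the carrier by its grip bar, lifted straight up about 106 mm.

- **Bowl:** I lowered it until the rim met the ribs, at about 5 N. After I let go, the pictures showed it standing upright.
- **Lift:** the tray corners in the side picture match a level tray at 106 mm to within about 1 pixel. Both bowls and the ring are still seated. The grip was steady at 16.7 mm with 90 N commanded, the joints were at rest, and the clock read about 29.5 s.
- **Bystanders:** in the last pictures the coil and spanner look where they were. The sensor had not moved in the pictures before the lift, but the arm hides most of it in the last side view, so I could not check it after the lift.
- **Disagreements:** the top and side cameras differed by 4 to 6 mm on the carrier and peg position. I used a value between them, and the bowl and the grip bar both fitted with little side force. My first try at the tilted pose fell short because the wrist was near alignment, so I redid it more slowly.

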